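Fill the metals caddy

TASK

Fill the metals caddy: pull the bottom flattened can out of the mouth of the blue holder and lay it flat and centred along the steel tray, stand the short screw cap upright in the egg cup, lay the closed jar lid flat, top up, in the middle of the round dish, and set the round crushed can the right way up on the middle of that lid. Leave the long screw cap and the open jar ring where they are, and let go of everything.

Things in the scene. Friction and masses are not known exactly. Their poses are not given: they have to be found in the camera images.
- can_bottom: Lowest of three alike flattened, folded aluminium cans in the blue holder: a slab 110 x 46 x 16 mm (x, y, z), about 30 g, small round end mark near its -x end. Origin: centre of its underside. x runs along its length. At the start its -x end sticks 39 mm out of the holder's mouth, 5 mm above the shelf; pull it along its own -x (level) at least 75 mm to clear the mouth. The cans above then drop by themselves.
- holder: Fixed blue plastic gravity-fed holder, open at the top, 124 mm (x) x 60 mm (y), 50 mm tall, floor 5 mm thick. Its mouth, 21 mm high, is in the front wall and looks along its -x. Origin on the shelf, on the centre line, 35 mm behind (+x of) the front wall's outer face. A tongue 26 mm wide, 5 mm high, runs 32 mm out of the mouth under the bottom can.
- screw_cap: Short bright aluminium screw cap, a plain upright cylinder 30 mm in diameter, 28 mm tall, 12 g. Origin: centre of its underside; z up. The small loose things (this cap, lid, crushed can, look-alikes, a cork, a card box) stand at least 90 mm apart, centre to centre, in any order: some in an aisle straight ahead of the robot (y near 0, x below 0.6 m), the rest in a row across (x about 0.65 m). Fingers closing along y in the aisle and along x in the row find room.
- jar_lid: Closed steel jar lid, a flat disc 64 mm in diameter, 18 mm tall, 35 g, closed top up. Origin: centre of its underside; z up.
- can_puck: Aluminium can crushed end to end into a round puck with wrinkled sides and a pull tab on top, 52 mm in diameter, 22 mm tall, 30 g. Origin: centre of its underside; z up.
- can_tray: Flat steel tray 126 mm (x) x 88 mm (y), plate 3 mm thick, with 7 mm high rims along its two long sides only (82 mm apart inside), ends open. Origin: centre of its underside; x runs along its length. It stands on the caddy, a low plywood board with a 12 mm rim (164 x 344 mm, top of board 6 mm above the shelf), which holds the tray, the dish and the egg cup side by side, centres 106 mm apart, in any order. Fixed.
- dish: Round white shallow dish, 100 mm outer and 92 mm inner diameter, floor 4 mm thick, rim 8 mm high. Origin: centre of its underside. Stands on the caddy beside the tray and the egg cup. Fixed.
- egg_cup: White ceramic egg cup, 45 mm tall, 53 mm across the rim; flat-floored bowl 46 mm in inner diameter and 16 mm deep (floor 29 mm above its foot). Origin: centre of its foot. Stands on the caddy beside the tray and the dish. Fixed.
- long_cap: Look-alike, not to be moved: long aluminium screw cap, upright cylinder 30 mm in diameter, 60 mm tall. Origin: centre of its underside.
- open_ring: Look-alike, not to be moved: steel jar screw ring as wide and tall as the lid (64 mm, 18 mm) but open in the middle (52 mm hole). Origin: centre of its underside.

How it is judged:
At the end, for the whole second after the job is handed in: Bottom can flat on the tray (15 mm along, 14 mm across, 0.2 rad); short cap upright in the egg cup (12 mm); lid flat, top up, in the dish (15 mm); crushed can upright on the lid (13 mm of its centre); long cap and open ring within 15 mm of their starts; all released, at rest (x of can_bottom in the frame of can_tray between -0.015 and 0.015 m and y of can_bottom in the frame of can_tray between -0.014 and 0.014 m and z of can_bottom in the frame of can_tray between -0.002 and 0.007 m and angle between the x axis of can_bottom and the x axis of can_tray, either way round below 0.2 rad and angle between each of can_bottom, jar_lid, can_puck's own z axis and vertical below 0.12 rad and horizontal distance between screw_cap and egg_cup below 0.012 m and z of screw_cap in the frame of egg_cup between 0.025 and 0.034 m and angle between screw_cap's own z axis and vertical below 0.2 rad and horizontal distance between jar_lid and dish below 0.015 m and z of jar_lid in the frame of dish between 0.001 and 0.008 m and horizontal distance between can_puck and jar_lid below 0.013 m and z of can_puck in the frame of jar_lid between 0.015 and 0.022 m and distance of each of long_cap, open_ring from where it was at the start of the episode below 0.015 m and linear speed of each of can_bottom, screw_cap, jar_lid, can_puck, long_cap, open_ring below 0.02 m/s and angular speed of each of can_bottom, screw_cap, jar_lid, can_puck, long_cap, open_ring below 0.3 rad/s); the robot touches nothing.
It fails at once if The long screw cap was moved or knocked over (distance of long_cap from where it was at the start of the episode above 0.02 m or angle between long_cap's own z axis and vertical above 0.5 rad).
It fails at once if The open jar ring was moved (distance of open_ring from where it was at the start of the episode above 0.02 m).
It also fails if it takes over 112 s, if anything falls off the work surface, if the arm or the gripper's body presses on something with over 40 N, if the wrist force passes 120 N, or if a joint passes its speed limit or range.

ROBOT

A 6-joint arm with a two-finger parallel gripper is mounted at the origin on the work surface. World frame = base frame: x ahead of the robot, y to its left, z up, the work surface at z = 0. Lengths are in m, angles in rad, forces in N, time in s.
With the tool pointing down it reaches from about 0.35 to 0.85 m from the base axis. Payload 8.1 kg.
Tool frame: the origin (TCP) lies at the centre of the arm's flange, where the gripper is bolted on; the fingertips stand 186 mm ahead of it and the grasp point (between the pads) lies 167 mm ahead of it; y points along the fingers, x is the direction in which the jaws open and shut, and the axes are right-handed (so a half turn about y gives the same grasp; the last joint's range is limited). The gripper opens to 93 mm and grips with 3 to 60 N. Pads are 15 mm wide; open, the fingers measure 128 mm over their backs; the gripper's body (75 mm by 188 mm) begins 65 mm behind the grasp point.
Start: joints at [1.131, 0.13, 1.488, -0, 1.523, -0.085], TCP at [0.208, 0.563, 0.405] pointing down, gripper open.
Joint ranges: [-2.96, 2.96], [-0.89, 2.26], [0.02, 2.5], [-1.34, 4.48], [0, 2.73], [-2.66, 2.66]. Speed limits (rad/s): [2.39, 2.39, 2.79, 3.14, 3.14, 3.14].

INTERFACE

Orientations are given as a unit quaternion [w, x, y, z].
In Python, from rig import * gives the robot as it stands.
- The arm moves only by the shell command python3 -m jog 'ROWS' [FORCE]. ROWS is text: rows parted by semicolons, each of 5 numbers parted by spaces: the finger opening in m, from 0 to 0.093, then the shift along the tool's x, y, z in m, then the turn about the tool's y in rad. In form: hand dx dy dz spin; .... A call has 1 to 5 rows; each row shifts and turns the commanded pose from where the row before left it, along the tool's axes as they then stand; what a row does not reach is not made up. A row lasts 1/8 s, in which the tool goes at most 62.5 mm and 10.7 degrees, less where a joint would pass 70% of its speed; a pose out of reach is approached as far as the arm can. A call with a gripper value outside its range is refused whole. The fingers move at their own pace and stop on an object; FORCE is the grip in N (left out, the last holds). Time passes only in rows, so rows that do not move let the fingers close. It gives the time, the measured TCP pose, the force and the opening at its end, in the units of the state.
- state(): the state, without advancing time (a new reading comes with each control period).
- capture(name): name is "scene" or "side" or "wrist"; returns the picture (384x512x3 uint8, red, green, blue); there is no depth.
- camera_params(name): a dict with "camera_matrix" (3x3 intrinsics, pixels), "xyz" and "rotation" of the camera in the world. Camera axes: x right, y down, z forward; pixel columns grow to the right and rows downward; lengths in m; the calibration is good to about 2 mm. A picture is of the moment at which its call begins: read the wrist's pose just before it. camera_params takes no time and is no camera call; for the wrist camera it gives the pose at the moment of the call.
- sign_off(): hands the job in, once; it reports no verdict.
The state is a dict: "time_s": time; "qpos": joint angles; "joint_vel": joint speeds; "joint_efforts": joint torques, N m; "ee_pos": TCP position; "eef_rot": TCP orientation; "wrist_force": force on the tool from outside, world axes, zero at the start; "wrist_torque": the same for the moment, N m; "grip_width": finger opening in m.
Only numpy, scipy, OpenCV 4.12 (cv2) and the standard library are available. Lean on these libraries where they do the work, as an engineer would, in place of code of your own. Each camera call takes 0.05 s, during which the arm holds its last target.

## Working session

There is one attempt and no reset: what is moved stays moved. The work goes in short steps, Python scripts to look and compute and a shell command to move; the robot and the scene stay as the last step left them, time stands still between calls to the robot, and variables do not carry over. Pictures are saved under pics/ and viewed, and the job is handed in when it is done.

```bash
ls; mkdir -p pics; python3 - <<'E'
from rig import *
import cv2
s=state(); print({k:(v if not hasattr(v,'tolist') else v.tolist()) for k,v in s.items()})
for n in ["scene","side","wrist"]:
    p=camera_params(n); print(n,p)
    im=capture(n); cv2.imwrite(f"pics/{n}0.png",cv2.cvtColor(im,cv2.COLOR_RGB2BGR))
E
```

```text
pics
{'time_s': 0.0, 'qpos': [1.130582619753588, 0.1311247997731948, 1.4892800571582927, 2.540255041347091e-06, 1.5230122464313247, -0.08538588652174474], 'joint_vel': [0.0008049378465582245, 0.0006206025988631782, 4.747580053041815e-05, 2.61136894319492e-05, 0.0004577323841575656, -0.0014028675546203107], 'joint_efforts': [-0.00042237400521116797, -55.98405718803406, -49.17530536651611, 0.07666585268452764, 0.035893062595278025, -0.00018048006950266426], 'ee_pos': [0.20832725712279465, 0.5624207907624506, 0.4037084445324344], 'eef_rot': [-0.5800726288707202, 0.5807149965275764, 0.40334976433622277, -0.4044685471738216], 'wrist_force': [-0.7807175177739368, 0.6587201546244316, -0.1172567195735599], 'wrist_torque': [-0.02864452744268013, 0.025225754291357486, -0.05745106028410886], 'grip_width': 0.09319724682470498}
scene {'camera_matrix': array([[477.88300714,   0.        , 249.61014955],
       [  0.        , 477.88300714, 189.33265063],
       [  0.        ,   0.        ,   1.        ]]), 'xyz': array([1.74468882, 0.13785569, 0.87215124]), 'rotation': array([-0.30335292,  0.58984762,  0.65953884, -0.35364573])}
side {'camera_matrix': array([[427.01458553,   0.        , 253.8737458 ],
       [  0.        , 427.01458553, 188.42288088],
       [  0.        ,   0.        ,   1.        ]]), 'xyz': array([ 0.10891763, -0.57337731,  0.80947662]), 'rotation': array([-0.34951569,  0.8789502 , -0.30228117,  0.11794668])}
wrist {'camera_matrix': array([[279.88664103,   0.        , 257.80687487],
       [  0.        , 279.88664103, 190.95044716],
       [  0.        ,   0.        ,   1.        ]]), 'xyz': array([0.13317794, 0.59041397, 0.38263773]), 'rotation': array([0.11806718, 0.81208697, 0.5656677 , 0.08120926])}
```

View pics/scene0.png

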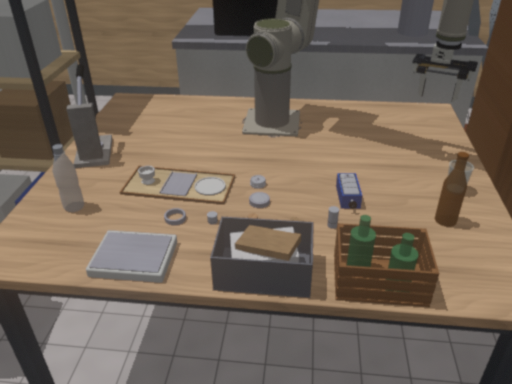

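View pics/side0.png

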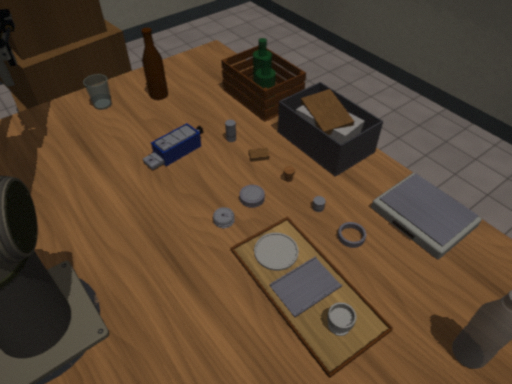

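View pics/wrist0.png

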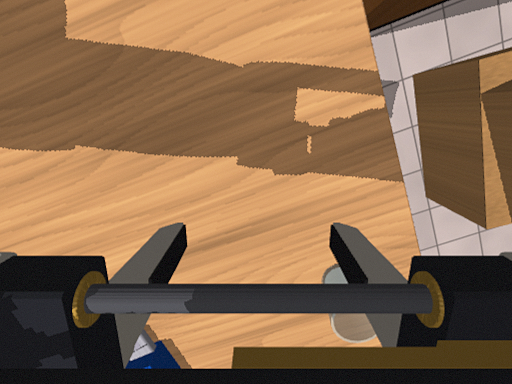

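```bash
cat > h.py <<'E'
from rig import *
import numpy as np, cv2
from scipy.spatial.transform import Rotation as R
def rot(q): return R.from_quat([q[1],q[2],q[3],q[0]])
def ray(p,u,v):
    K=p["camera_matrix"]; d=np.array([(u-K[0,2])/K[0,0],(v-K[1,2])/K[1,1],1.])
    return p["xyz"],rot(p["rotation"]).apply(d)
def onz(p,u,v,z):
    o,d=ray(p,u,v); return o+d*(z-o[2])/d[2]
def proj(p,X):
    c=rot(p["rotation"]).inv().apply(np.asarray(X)-p["xyz"]); K=p["camera_matrix"]
    return K[0,0]*c[0]/c[2]+K[0,2],K[1,1]*c[1]/c[2]+K[1,2]
def snap(n,name):
    p=camera_params(n); im=cv2.cvtColor(capture(n),cv2.COLOR_RGB2BGR); cv2.imwrite(f"pics/{name}.png",im); return p,im
def crop(im,x0,y0,x1,y1,name,k=None):
    c=im[y0:y1,x0:x1]; k=k or min(800/c.shape[1],600/c.shape[0])
    cv2.imwrite(f"pics/{name}.png",cv2.resize(c,None,fx=k,fy=k,interpolation=cv2.INTER_CUBIC)); print(name,"scale",round(k,3))
E
python3 - <<'E'
from h import *
im=cv2.imread("pics/side0.png"); crop(im,130,100,390,295,"side0a"); crop(im,220,210,400,345,"side0b")
im=cv2.imread("pics/scene0.png"); crop(im,110,155,390,255,"scene0a")
p=camera_params("side")
for n,u,v in [("hold",178,145),("end",153,160),("long",230,136),("box",259,155),("lid",252,196),("puck",224,218),("cork",289,175),("short",318,205),("ring",351,234),("dish",277,252),("tray",306,287),("egg",341,320)]:
    print(n,onz(p,u,v,.015).round(3))
p=camera_params("scene")
for n,u,v in [("lid",260,200),("puck",258,182),("short",212,217),("ring",175,216),("dish",210,186),("tray",179,183),("egg",147,174),("long",333,217)]:
    print(n,onz(p,u,v,.015).round(3))
E
```

```text
side0a scale 3.077
side0b scale 4.444
scene0a scale 2.857
hold [0.5   0.285 0.015]
end [0.414 0.274 0.015]
long [0.639 0.226 0.015]
box [0.655 0.111 0.015]
lid [0.546 0.002 0.015]
puck [ 0.45  -0.013  0.015]
cork [0.668 0.001 0.015]
short [ 0.656 -0.122  0.015]
ring [ 0.654 -0.234  0.015]
dish [ 0.487 -0.167  0.015]
tray [ 0.478 -0.272  0.015]
egg [ 0.482 -0.369  0.015]
lid [0.561 0.012 0.015]
puck [ 0.462 -0.005  0.015]
short [ 0.659 -0.119  0.015]
ring [ 0.665 -0.229  0.015]
dish [ 0.5   -0.156  0.015]
tray [ 0.492 -0.259  0.015]
egg [ 0.449 -0.38   0.015]
long [0.625 0.232 0.015]
```

View pics/side0a.png

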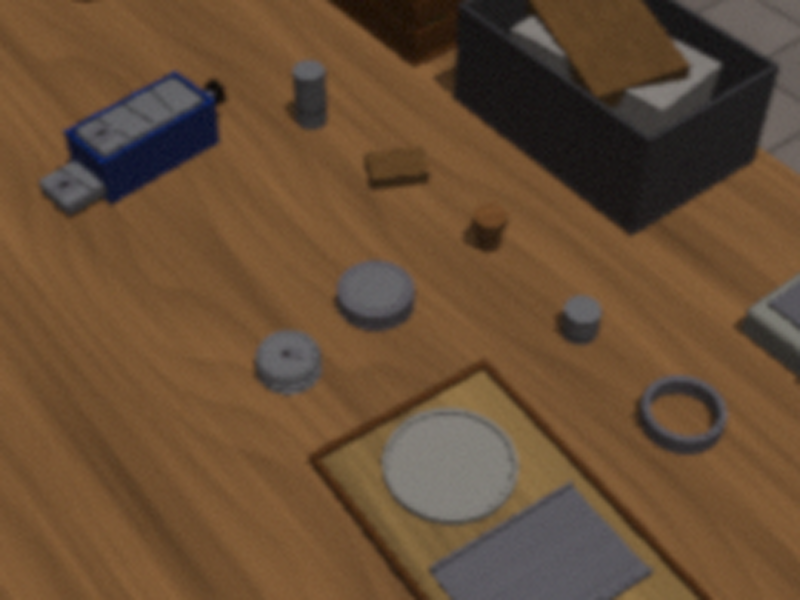

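View pics/side0b.png

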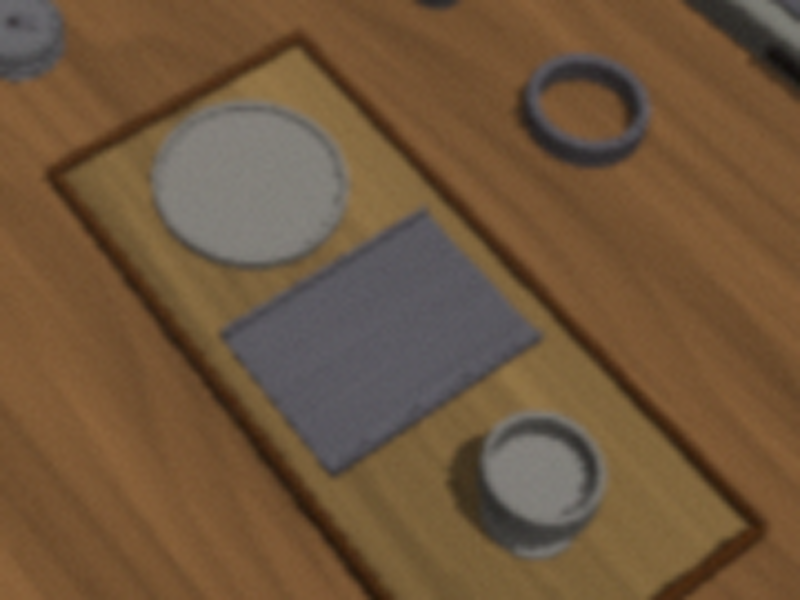

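View pics/scene0a.png

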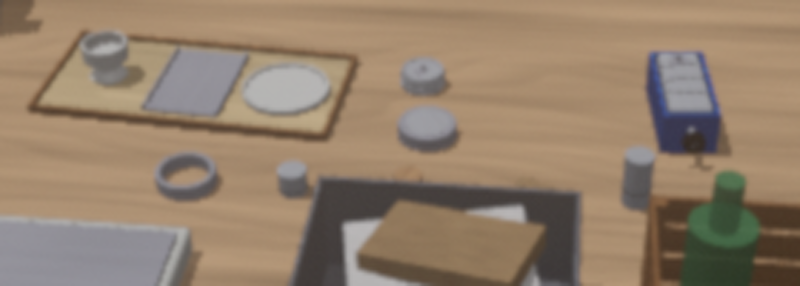

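```bash
python3 - <<'E'
from h import *
ps=camera_params("side");pc=camera_params("scene");pw=camera_params("wrist")
D=dict(lid=((252.2,194.2),(259.8,198),.018),puck=((223.9,215.7),(258.2,179.9),.022),short=((319,201.4),(212.4,214.5),.028),
dish=((276.1,251.3),(210.3,186.1),.014),egg=((341.9,315.6),(146.9,170),.051),tray=((305.6,286.3),(178.9,183.4),.012))
for k,(a,b,z) in D.items(): print(k,onz(ps,*a,z)[:2].round(4),onz(pc,*b,z)[:2].round(4))
print("ring",onz(ps,352,232.3,.018)[:2],"long",onz(ps,230.4,124.4,.06)[:2])
f=lambda x,y:onz(ps,220+x/4.444,210+y/4.444,.012)[:2]
c=[f(222,335),f(425,212),f(542,336),f(333,474)]
for i in range(4): d=c[(i+1)%4]-c[i]; print("tray edge",np.linalg.norm(d).round(4),np.degrees(np.arctan2(d[1],d[0])).round(1))
# caddy corners
g=[onz(ps,220+x/4.444,210+y/4.444,.012)[:2] for x,y in [(300,33),(50,175),(763,525)]];print(np.round(g,4))
s=state();Rt=rot(s["eef_rot"]);print(Rt.as_matrix().round(3))
print("cam in tool",Rt.inv().apply(pw["xyz"]-s["ee_pos"]).round(4),(Rt.inv()*rot(pw["rotation"])).as_matrix().round(3))
# holder / can in side crop, scale 3.077 off (130,100)
f=lambda x,y,z:onz(ps,130+x/3.077,100+y/3.077,z)[:2].round(4)
print("holder top",f(69,131,.05),f(176,74,.05),f(217,107,.05),f(108,157,.05))
print("can top end",f(41,183,.021),f(68,202,.021), f(64,183,.021))
im=cv2.imread("pics/side0.png");crop(im,135,110,215,170,"side0c")
im=cv2.imread("pics/scene0.png");crop(im,320,165,380,215,"scene0c")
E
```

```text
lid [0.5486 0.004 ] [0.5546 0.0108]
puck [ 0.4505 -0.0123] [ 0.4604 -0.0042]
short [ 0.6569 -0.1227] [ 0.6639 -0.1164]
dish [ 0.4866 -0.1639] [ 0.4989 -0.1549]
egg [ 0.4729 -0.3734] [ 0.4802 -0.3655]
tray [ 0.4794 -0.2695] [ 0.4903 -0.2605]
ring [ 0.65746791 -0.2335229 ] long [0.63976118 0.22159048]
tray edge 0.1245 -4.0
tray edge 0.0855 -93.2
tray edge 0.1252 176.1
tray edge 0.0857 86.3
[[ 0.5725 -0.1042]
 [ 0.411  -0.0963]
 [ 0.5493 -0.4416]]
[[ 0.347 -0.001 -0.938]
 [ 0.938 -0.001  0.347]
 [-0.001 -1.     0.   ]]
cam in tool [0.0002 0.0212 0.0802] [[ 1.     0.001  0.   ]
 [ 0.    -0.284  0.959]
 [ 0.001 -0.959 -0.284]]
holder top [0.4336 0.2991] [0.5509 0.3096] [0.5548 0.246 ] [0.4435 0.2475]
can top end [0.3925 0.2852] [0.3995 0.2489] [0.4085 0.2727]
side0c scale 10.0
scene0c scale 12.0
```

View pics/side0c.png

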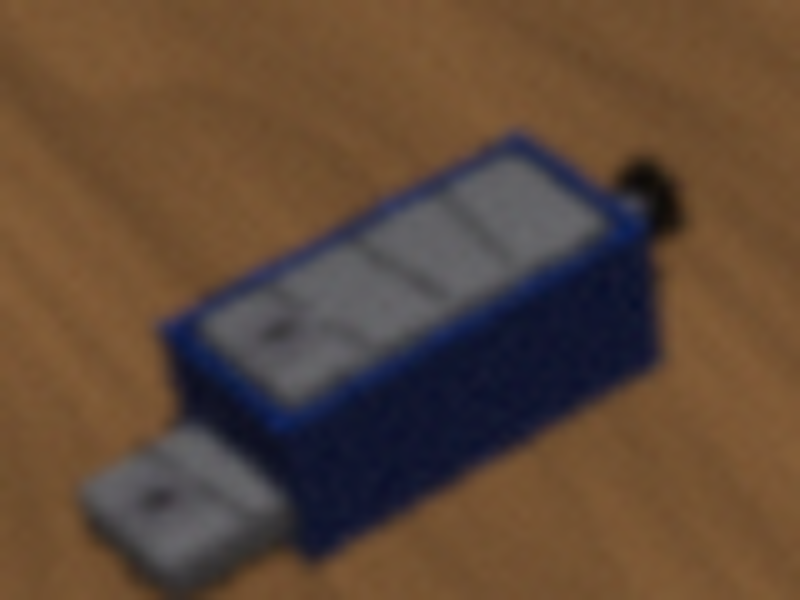

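View pics/scene0c.png

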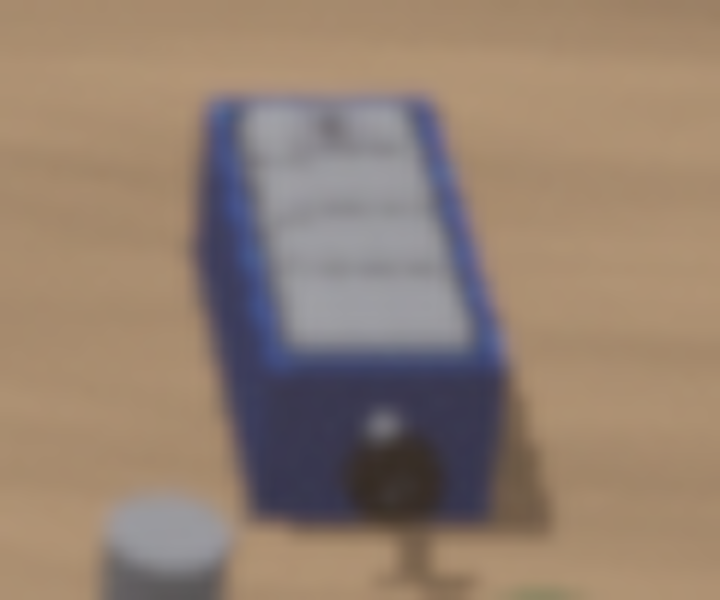

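```bash
cat >> h.py <<'E'
def pose():
    s=state(); Rt=rot(s["eef_rot"]); M=Rt.as_matrix(); g=np.array(s["ee_pos"])+M[:,1]*.167
    yaw=np.arctan2(M[1,0],M[0,0]); return s,M,g,yaw
def plan(target,yaw=None,step=.05,sstep=.17,hand=None):
    """target: grasp point world; yaw: world angle of tool x (deg). prints rows"""
    s,M,g,y0=pose(); d=np.array(target)-g
    dy=0 if yaw is None else (np.radians(yaw)-y0+np.pi)%(2*np.pi)-np.pi
    if abs(dy)>np.pi/2: dy-=np.sign(dy)*np.pi
    n=int(max(np.ceil(np.linalg.norm(d)/step),np.ceil(abs(dy)/sstep),1)); h=s["grip_width"] if hand is None else hand
    print("t",round(s["time_s"],2),"g",g.round(4),"yaw",round(np.degrees(y0),2),"tilt ydir",M[:,1].round(4),"dw",d.round(4),"dyaw",round(np.degrees(dy),1))
    rows=[]
    for i in range(n):
        a=y0+dy*i/n; x=np.array([np.cos(a),np.sin(a),0]); z=np.array([np.sin(a)*-1,np.cos(a),0]); 
        # z = x cross y, y=(0,0,-1)
        z=np.cross(x,[0,0,-1.]); e=d/n
        rows.append("%.3f %.4f %.4f %.4f %.3f"%(min(h,.093),e@x,-e[2],e@z,-dy/n))
    for i in range(0,n,5): print("; ".join(rows[i:i+5]))
E
python3 - <<'E'
from h import *
plan([0.41,0.268,0.15],93)
E
```

```text
t 0.15 g [0.2082 0.5623 0.2369] yaw 69.67 tilt ydir [-6.0e-04 -1.3e-03 -1.0e+00] dw [ 0.2018 -0.2943 -0.0869] dyaw 23.3
0.093 -0.0257 0.0109 -0.0364 -0.051; 0.093 -0.0276 0.0109 -0.0351 -0.051; 0.093 -0.0293 0.0109 -0.0336 -0.051; 0.093 -0.0310 0.0109 -0.0321 -0.051; 0.093 -0.0326 0.0109 -0.0305 -0.051
0.093 -0.0341 0.0109 -0.0288 -0.051; 0.093 -0.0355 0.0109 -0.0270 -0.051; 0.093 -0.0368 0.0109 -0.0252 -0.051
```

```bash
python3 -m jog '0.093 -0.026 0.011 -0.036 -0.051; 0.093 -0.028 0.011 -0.035 -0.051; 0.093 -0.029 0.011 -0.034 -0.051; 0.093 -0.031 0.011 -0.032 -0.051; 0.093 -0.033 0.011 -0.03 -0.051' 20
python3 -m jog '0.093 -0.034 0.011 -0.029 -0.051; 0.093 -0.036 0.011 -0.027 -0.051; 0.093 -0.037 0.011 -0.025 -0.051; 0.093 0 0 0 0; 0.093 0 0 0 0'
python3 - <<'E'
from h import *
plan([0.41,0.268,0.15],93)
snap("wrist","w1")
E
```

```text
time_s: 0.78
ee_pos: [0.3342, 0.3768, 0.3492]
eef_rot: [-0.524, 0.524, 0.475, -0.475]
wrist_force: [0.8, 0.5, -0.4]
grip_width: 0.0932
time_s: 1.4
ee_pos: [0.4093, 0.2673, 0.3167]
eef_rot: [0.487, -0.487, -0.513, 0.513]
wrist_force: [0.1, 0.3, -0.7]
grip_width: 0.0931
t 1.4 g [0.4092 0.2673 0.1497] yaw 92.97 tilt ydir [-4.e-04  3.e-04 -1.e+00] dw [0.0008 0.0007 0.0003] dyaw 0.0
0.093 0.0006 -0.0003 -0.0008 -0.000
```

View pics/w1.png

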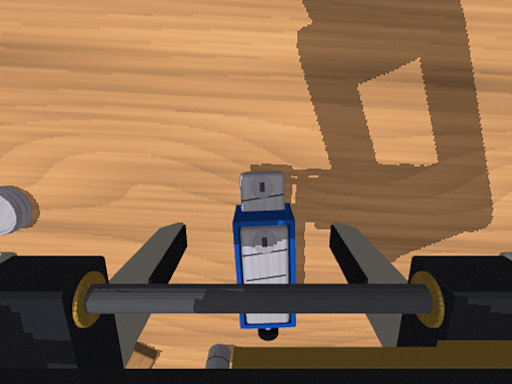

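```bash
python3 - <<'E'
from h import *
im=cv2.imread("pics/w1.png");crop(im,215,155,315,230,"w1a")
E
```

```text
w1a scale 8.0
```

View pics/w1a.png

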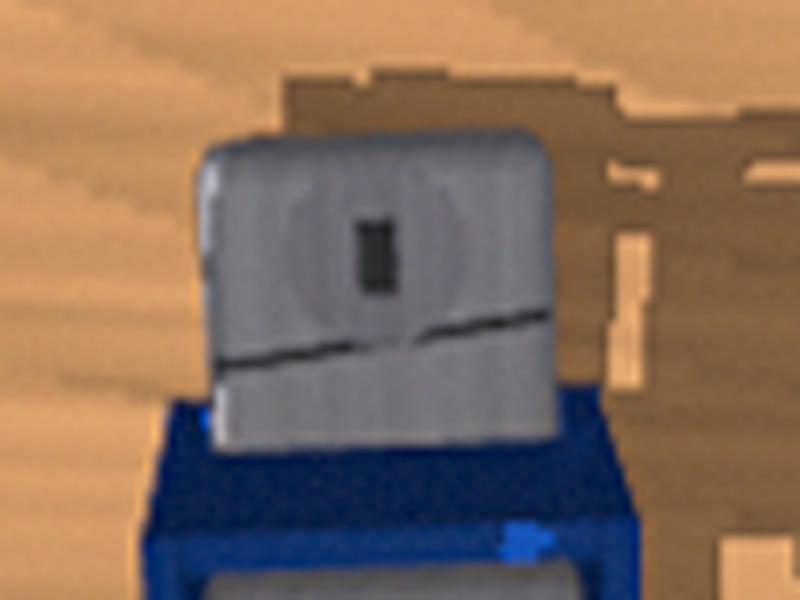

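```bash
python3 - <<'E'
from h import *
p=camera_params("wrist")
f=lambda x,y,z:onz(p,215+(x+.5)/8-.5,155+(y+.5)/8-.5,z)[:2]
A,B,C,D=f(216,152,.021),f(545,140,.021),f(225,448,.021),f(556,440,.021)
print(A,B,C,D)
print("w",np.linalg.norm(A-B),np.linalg.norm(C-D),"L",np.linalg.norm(A-C))
for a,b in((A,C),(B,D)): d=b-a; print(np.degrees(np.arctan2(d[1],d[0])))
d=A-B; print("perp",np.degrees(np.arctan2(d[1],d[0]))-90)
print("end mid",(A+B)/2,"mouth mid",(C+D)/2)
d=(C+D-A-B)/2;print("axis",np.degrees(np.arctan2(d[1],d[0])))
E
```

```text
[0.39303014 0.25124826] [0.38927974 0.2924118 ] [0.4325566  0.25389424] [0.42913427 0.2970003 ]
w 0.04133404031435683 0.04324170201335935 L 0.03961492325198496
3.82978269877596
6.567612680421932
perp -174.7941694637845
end mid [0.39115494 0.27183003] mouth mid [0.43084544 0.27544727]
axis 5.207333194623329
```

```bash
python3 - <<'E'
from h import *
plan([0.408,0.2733,0.030],95.2,step=.04)
E
```

```text
t 1.45 g [0.4091 0.2678 0.1499] yaw 93.04 tilt ydir [-0.e+00  5.e-04 -1.e+00] dw [-0.0011  0.0055 -0.1199] dyaw 2.2
0.093 0.0014 0.0300 0.0002 -0.009; 0.093 0.0014 0.0300 0.0002 -0.009; 0.093 0.0014 0.0300 0.0002 -0.009; 0.093 0.0014 0.0300 0.0002 -0.009
```

```bash
python3 -m jog '0.093 0.0015 0.03 0 -0.009; 0.093 0.0015 0.03 0 -0.009; 0.093 0.0015 0.03 0 -0.009; 0.093 0.001 0.03 0 -0.009; 0.093 0 0 0 0' 25
python3 - <<'E'
from h import *
plan([0.408,0.2733,0.030],95.2,step=.04)
E
python3 -m jog '0.03 0 0 0 0; 0.03 0 0 0 0; 0.03 0 0 0 0; 0.03 0 0 0 0; 0.03 0 0 0 0' 25
python3 -c "
from h import *
snap('wrist','w2')"
```

```text
time_s: 2.08
ee_pos: [0.4072, 0.273, 0.1947]
eef_rot: [0.477, -0.476, -0.521, 0.524]
wrist_force: [0.0, -0.1, -0.4]
grip_width: 0.093
t 2.08 g [0.4065 0.2727 0.0277] yaw 95.21 tilt ydir [-0.0044 -0.0021 -1.    ] dw [0.0015 0.0006 0.0023] dyaw -0.0
0.093 0.0005 -0.0023 -0.0016 0.000
time_s: 2.7
ee_pos: [0.4092, 0.2726, 0.1969]
eef_rot: [-0.477, 0.477, 0.522, -0.522]
wrist_force: [-0.5, -0.8, 0.8]
grip_width: 0.0473
```

View pics/w2.png

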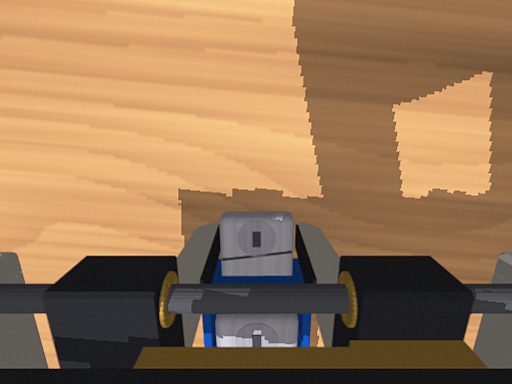

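The can's end is pinched between both fingers (pixels 220–293, row 212); the opening is 47 mm. Pulling.

```bash
python3 -m jog '0.03 0 0 0.01 0; 0.03 0 0 0.018 0; 0.03 0 0 0.02 0; 0.03 0 0 0.02 0; 0.03 0 0 0.02 0' 25
python3 -m jog '0.03 0 0 0.005 0; 0.03 0 0 0 0; 0.03 0 0 0 0'
python3 -c "
from h import *
plan([.32,.26,.12],95.2)
snap('wrist','w3');snap('side','s3')"
```

```text
time_s: 3.38
ee_pos: [0.3203, 0.2646, 0.1966]
eef_rot: [-0.477, 0.477, 0.522, -0.522]
wrist_force: [1.3, -0.3, 0.7]
grip_width: 0.0455
time_s: 3.75
ee_pos: [0.3169, 0.2644, 0.1969]
eef_rot: [-0.477, 0.477, 0.522, -0.522]
wrist_force: [-0.2, 0.5, 0.3]
grip_width: 0.0455
t 3.75 g [0.3169 0.2644 0.0299] yaw 95.1 tilt ydir [ 3.e-04  2.e-04 -1.e+00] dw [ 0.0031 -0.0044  0.0901] dyaw 0.1
0.045 -0.0023 -0.0451 -0.0013 -0.001; 0.045 -0.0023 -0.0451 -0.0013 -0.001
```

View pics/w3.png

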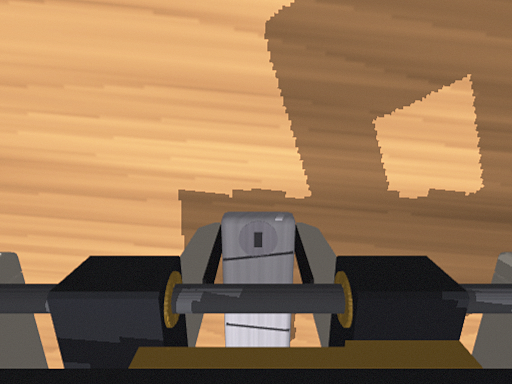

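View pics/s3.png

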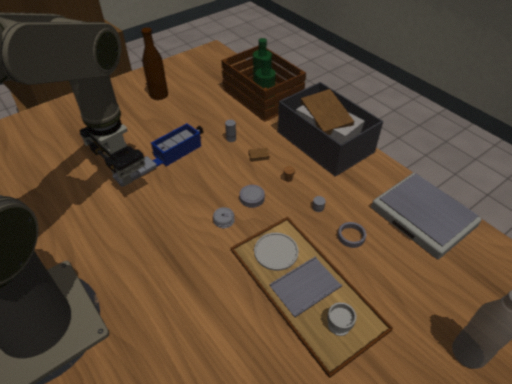

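```bash
python3 -m jog '0.03 0 -0.04 0 0; 0.03 0 -0.05 0 0; 0.03 0 -0.03 0 0' 25
python3 -c "
from h import *
p=camera_params('wrist')
s,M,g,y=pose()
z=g[2]-.030+.021
for u in (222,295): print(M.T@(onz(p,u,213,z)-g))
plan([.447,-.262,.15],86)
"
```

```text
time_s: 4.22
ee_pos: [0.3171, 0.2645, 0.3193]
eef_rot: [-0.477, 0.478, 0.523, -0.521]
wrist_force: [0.3, -0.4, -0.4]
grip_width: 0.0457
[-0.02050581  0.00892893  0.02062522]
[0.02259769 0.00897991 0.02063272]
t 4.22 g [0.3175 0.2648 0.1523] yaw 95.09 tilt ydir [ 0.0022  0.0014 -1.    ] dw [ 0.1295 -0.5268 -0.0023] dyaw -9.1
0.046 -0.0487 0.0002 -0.0075 0.014; 0.046 -0.0486 0.0002 -0.0082 0.014; 0.046 -0.0485 0.0002 -0.0089 0.014; 0.046 -0.0484 0.0002 -0.0096 0.014; 0.046 -0.0482 0.0002 -0.0103 0.014
0.046 -0.0481 0.0002 -0.0110 0.014; 0.046 -0.0479 0.0002 -0.0117 0.014; 0.046 -0.0477 0.0002 -0.0124 0.014; 0.046 -0.0476 0.0002 -0.0130 0.014; 0.046 -0.0474 0.0002 -0.0137 0.014
0.046 -0.0472 0.0002 -0.0144 0.014
```

```bash
python3 -m jog '0.03 -0.048 0 -0.0075 0.014; 0.03 -0.049 0 -0.008 0.014; 0.03 -0.0485 0 -0.009 0.014; 0.03 -0.0485 0 -0.0095 0.014; 0.03 -0.048 0 -0.0105 0.014'
python3 -m jog '0.03 -0.048 0 -0.011 0.014; 0.03 -0.048 0 -0.012 0.014; 0.03 -0.048 0 -0.0125 0.014; 0.03 -0.0475 0 -0.013 0.014; 0.03 -0.0475 0 -0.014 0.014'
python3 -m jog '0.03 -0.047 0 -0.0145 0.014; 0.03 0 0 0 0; 0.03 0 0 0 0'
python3 -c "
from h import *
plan([.447,-.262,.15],86)
p,im=snap('wrist','w4')
"
```

```text
time_s: 4.85
ee_pos: [0.376, 0.0237, 0.3169]
eef_rot: [-0.495, 0.496, 0.505, -0.504]
wrist_force: [0.6, -0.2, -0.3]
grip_width: 0.0456
time_s: 5.48
ee_pos: [0.4363, -0.2163, 0.3166]
eef_rot: [0.513, -0.513, -0.487, 0.487]
wrist_force: [1.3, 0.7, -0.3]
grip_width: 0.0457
time_s: 5.85
ee_pos: [0.448, -0.2619, 0.3161]
eef_rot: [0.517, -0.516, -0.483, 0.483]
wrist_force: [0.8, 0.2, -0.3]
grip_width: 0.0457
t 5.85 g [ 0.4478 -0.2617  0.1491] yaw 86.24 tilt ydir [-0.0011  0.0011 -1.    ] dw [-0.0008 -0.0003  0.0009] dyaw -0.2
0.046 -0.0003 -0.0009 0.0008 0.004
```

View pics/w4.png

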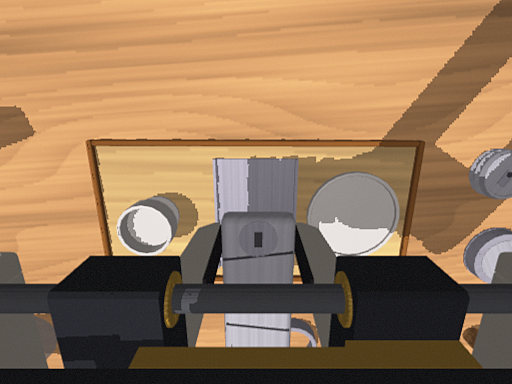

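```bash
python3 -c "
from h import *
im=cv2.imread('pics/w4.png')
crop(im,80,130,270,270,'w4a');crop(im,205,130,440,270,'w4b')
"
```

```text
w4a scale 4.211
w4b scale 3.404
```

View pics/w4a.png

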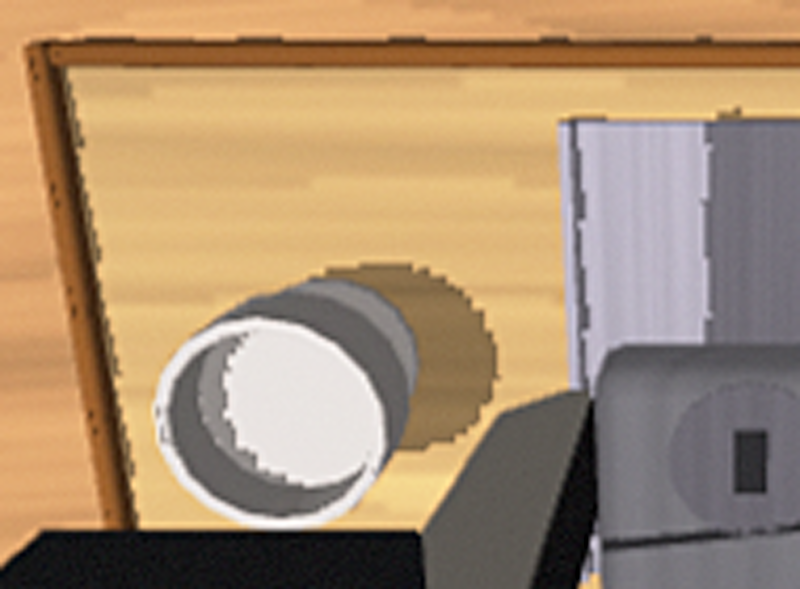

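View pics/w4b.png

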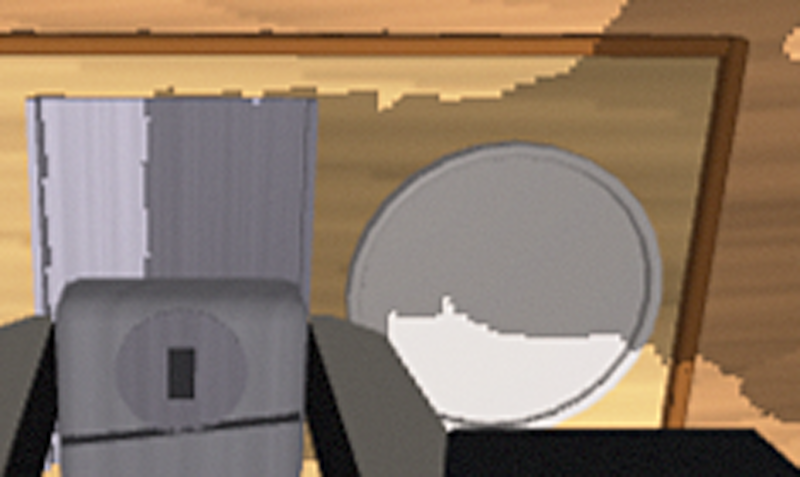

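```bash
python3 -c "
from h import *
p=camera_params('wrist')
a=lambda x,y,z:onz(p,80+(x+.5)/4.211-.5,130+(y+.5)/4.211-.5,z)[:2]
b=lambda x,y,z:onz(p,205+(x+.5)/3.404-.5,130+(y+.5)/3.404-.5,z)[:2]
egg=a(271,423,.051);dish=b(504,286,.014);L,Rr=b(27,98,.013),b(317,97,.013)
print('egg',egg,'dish',dish,'L',L,'R',Rr,np.linalg.norm(L-Rr))
d=Rr-L;print('tray ang',np.degrees(np.arctan2(d[1],d[0]))-90)
c1,c2=a(25,43,.012),b(748,38,.012);d=c2-c1;ang=np.arctan2(d[1],d[0])-np.pi/2;print('caddy',c1,c2,np.linalg.norm(d),np.degrees(ang))
d=dish-egg;print(np.linalg.norm(d),np.degrees(np.arctan2(d[1],d[0]))-90)
ax=np.array([np.cos(ang),np.sin(ang)])
print('tray from end',(L+Rr)/2+.063*ax,'mid',(egg+dish)/2,'caddy',(c1+c2)/2+.082*ax)
"
```

```text
egg [ 0.47167472 -0.37037168] dish [ 0.48282829 -0.16077601] L [ 0.41386204 -0.30449466] R [ 0.41912175 -0.2180734 ] 0.08658117276300108
tray ang -3.4828041862773063
caddy [ 0.38718854 -0.429433  ] [ 0.40993488 -0.09084585] 0.3393503418558659 -3.843364309901935
0.2098922240267584 -3.0461027649299552
tray from end [ 0.47935021 -0.26550686] mid [ 0.47725151 -0.26557385] caddy [ 0.48037729 -0.26563581]
```

```bash
python3 -c "
from h import *
plan([.4446,-.2634,.0355],86.5,step=.03)
"
```

```text
t 5.9 g [ 0.4479 -0.2612  0.1493] yaw 86.29 tilt ydir [-8.e-04  9.e-04 -1.e+00] dw [-0.0033 -0.0022 -0.1138] dyaw 0.2
0.046 -0.0006 0.0285 0.0008 -0.001; 0.046 -0.0006 0.0285 0.0008 -0.001; 0.046 -0.0006 0.0285 0.0008 -0.001; 0.046 -0.0006 0.0285 0.0008 -0.001
```

```bash
python3 -m jog '0.03 -0.0025 0.03 0.003 -0.004; 0.03 0 0.03 0 0; 0.03 0 0.03 0 0; 0.03 0 0.015 0 0; 0.03 0 0.008 0 0'
python3 -m jog '0.03 0 0 0 0; 0.03 0 0 0 0'
python3 -c "
from h import *
plan([.4446,-.2634,.0355],86.5,step=.03)
snap('wrist','w5');snap('side','s5')
"
```

```text
time_s: 6.52
ee_pos: [0.445, -0.2635, 0.2034]
eef_rot: [0.515, -0.515, -0.485, 0.485]
wrist_force: [-0.1, -0.1, -0.2]
grip_width: 0.0455
time_s: 6.78
ee_pos: [0.4455, -0.2644, 0.2049]
eef_rot: [-0.514, 0.516, 0.485, -0.484]
wrist_force: [0.1, 0.3, -0.4]
grip_width: 0.0456
t 6.78 g [ 0.4458 -0.2646  0.0379] yaw 86.52 tilt ydir [ 0.0015 -0.0011 -1.    ] dw [-0.0012  0.0012 -0.0024] dyaw -0.0
0.046 0.0011 0.0024 0.0013 0.000
```

View pics/w5.png

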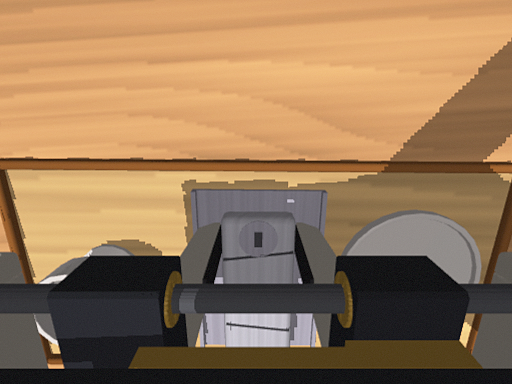

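```bash
python3 -c "
from h import *
im=cv2.imread('pics/s5.png');crop(im,220,210,400,345,'s5a')
"
```

```text
s5a scale 4.444
```

View pics/s5a.png

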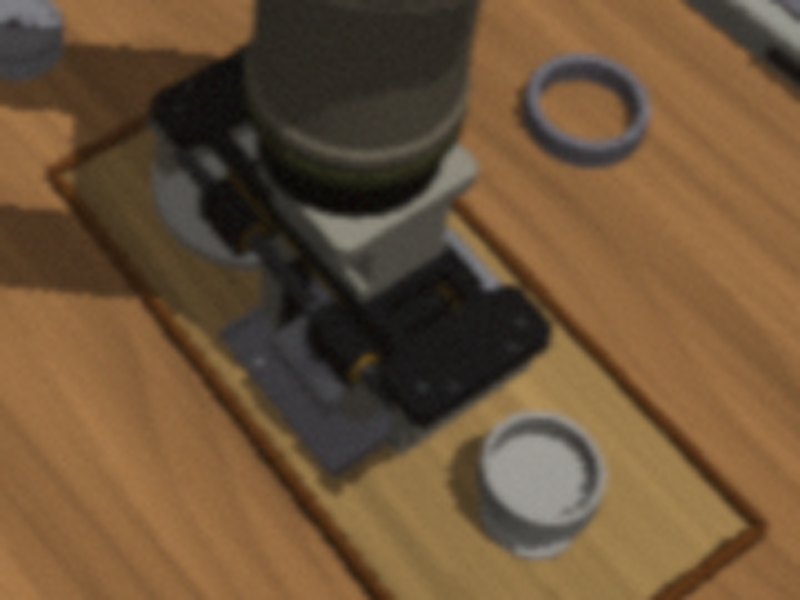

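```bash
python3 -c "
from h import *
p=camera_params('wrist');s,M,g,y=pose()
print(M.T@(onz(p,258,190,.0095)-g),M.T@(onz(p,258,213,g[2]-.009)-g))
"
python3 -m jog '0.03 0.0005 0.003 0.001 0; 0.03 0 0 0 0'
```

```text
[0.00061188 0.02825741 0.02921282] [0.00060747 0.0089686  0.02069856]
time_s: 7.12
ee_pos: [0.4441, -0.2637, 0.2009]
eef_rot: [-0.515, 0.515, 0.485, -0.485]
wrist_force: [0.5, -1.5, 0.4]
grip_width: 0.0455
```

```bash
python3 -m jog '0.056 0 0 0 0; 0.056 0 0 0 0; 0.056 0 -0.008 0 0; 0.056 0 -0.03 0 0; 0.056 0 -0.05 0 0'
python3 -m jog '0.093 0 -0.03 0 0; 0.093 0 0 0.03 0; 0.093 0 0 0 0'
python3 -c "
from h import *
snap('wrist','w6')
plan([.46,0,.13],90)
"
```

```text
time_s: 7.75
ee_pos: [0.4432, -0.263, 0.2882]
eef_rot: [0.516, -0.514, -0.484, 0.485]
wrist_force: [0.4, -2.1, 0.0]
grip_width: 0.0558
time_s: 8.12
ee_pos: [0.4132, -0.2617, 0.3196]
eef_rot: [-0.515, 0.515, 0.484, -0.484]
wrist_force: [0.7, 1.1, 0.6]
grip_width: 0.081
t 8.18 g [ 0.4139 -0.2618  0.1523] yaw 86.47 tilt ydir [ 8.e-04 -5.e-04 -1.e+00] dw [ 0.0461  0.2618 -0.0223] dyaw 3.5
0.086 0.0440 0.0037 -0.0050 -0.010; 0.086 0.0440 0.0037 -0.0054 -0.010; 0.086 0.0439 0.0037 -0.0059 -0.010; 0.086 0.0439 0.0037 -0.0063 -0.010; 0.086 0.0438 0.0037 -0.0068 -0.010
0.086 0.0437 0.0037 -0.0072 -0.010
```

View pics/w6.png

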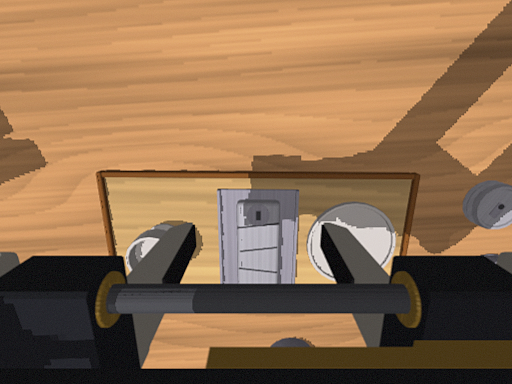

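```bash
python3 -c "
from h import *
plan([.58,0.003,.15],90)
"
```

```text
t 8.18 g [ 0.4139 -0.2618  0.1523] yaw 86.47 tilt ydir [ 8.e-04 -5.e-04 -1.e+00] dw [ 0.1661  0.2648 -0.0023] dyaw 3.5
0.086 0.0392 0.0003 -0.0214 -0.009; 0.086 0.0390 0.0003 -0.0217 -0.009; 0.086 0.0388 0.0003 -0.0220 -0.009; 0.086 0.0386 0.0003 -0.0224 -0.009; 0.086 0.0384 0.0003 -0.0227 -0.009
0.086 0.0382 0.0003 -0.0231 -0.009; 0.086 0.0380 0.0003 -0.0234 -0.009
```

```bash
python3 -m jog '0.093 0.039 0 -0.0215 -0.009; 0.093 0.039 0 -0.0215 -0.009; 0.093 0.039 0 -0.022 -0.009; 0.093 0.0385 0 -0.0225 -0.009; 0.093 0.0385 0 -0.0225 -0.009'
python3 -m jog '0.093 0.038 0 -0.023 -0.009; 0.093 0.038 0 -0.0235 -0.009; 0.093 0 0 0 0; 0.093 0 0 0 0'
python3 -c "
from h import *
plan([.58,0.003,.15],90)
p,im=snap('wrist','w7')
crop(im,180,110,340,230,'w7a')
"
```

```text
time_s: 8.8
ee_pos: [0.5334, -0.071, 0.3185]
eef_rot: [0.504, -0.504, -0.496, 0.496]
wrist_force: [0.8, -0.2, -0.4]
grip_width: 0.0931
time_s: 9.3
ee_pos: [0.5797, 0.003, 0.3182]
eef_rot: [0.499, -0.499, -0.5, 0.501]
wrist_force: [-0.8, 0.0, 0.1]
grip_width: 0.0931
t 9.3 g [0.5796 0.003  0.1512] yaw 90.17 tilt ydir [-1.e-03 -3.e-04 -1.e+00] dw [ 0.0004  0.     -0.0012] dyaw -0.2
0.093 0.0000 0.0012 -0.0004 0.003
w7a scale 5.0
```

View pics/w7.png

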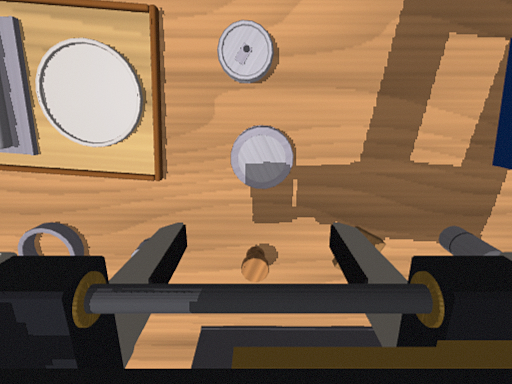

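View pics/w7a.png

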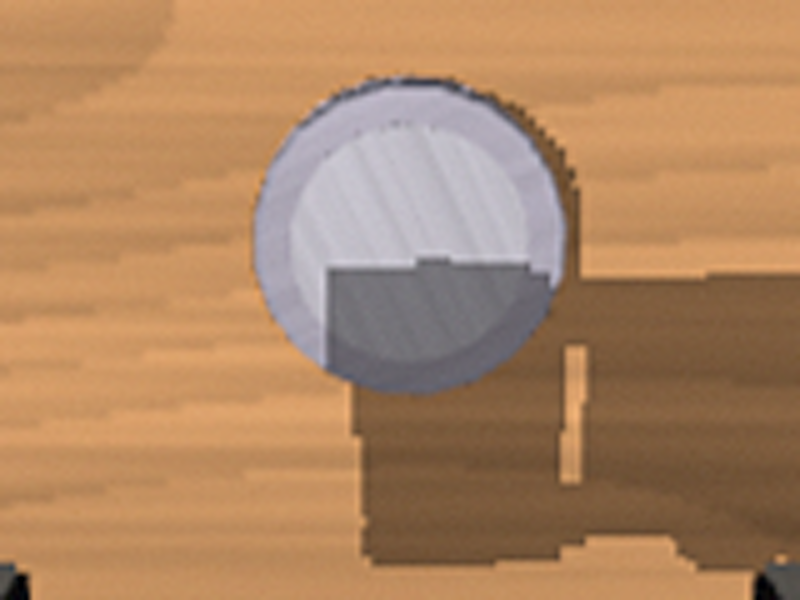

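```bash
python3 -c "
from h import *
p=camera_params('wrist')
im=cv2.imread('pics/w7.png');crop(im,205,10,285,90,'w7b')
u,v=180+411.5/5-.5,110+238.5/5-.5
L=onz(p,u,v,.018);print('lid',L,onz(p,180+255.5/5,v,.018)[1]-onz(p,180+567.5/5,v,.018)[1])
print('puck',onz(p,246,50,.022),'dish',onz(p,90.5,92.5,.014))
plan([L[0],L[1],.028],90,step=.03)
"
```

```text
w7b scale 7.5
lid [0.5464362  0.00689875 0.018     ] -0.06266688031812966
puck [ 0.44947051 -0.00789749  0.022     ] dish [ 0.48527135 -0.15720758  0.014     ]
t 9.35 g [0.5794 0.0024 0.1513] yaw 90.11 tilt ydir [-9.e-04 -2.e-04 -1.e+00] dw [-0.0329  0.0044 -0.1233] dyaw -0.1
0.093 0.0009 0.0247 0.0066 0.000; 0.093 0.0009 0.0247 0.0066 0.000; 0.093 0.0009 0.0247 0.0066 0.000; 0.093 0.0009 0.0247 0.0066 0.000; 0.093 0.0009 0.0247 0.0066 0.000
```

View pics/w7b.png

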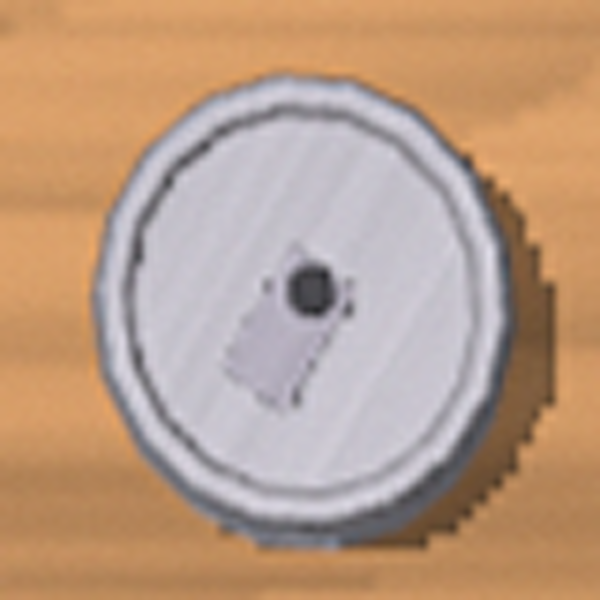

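```bash
python3 -m jog '0.093 0.0044 0.01 0.0165 0; 0.093 0 0.025 0.0165 0; 0.093 0 0.03 0 0; 0.093 0 0.03 0 0; 0.093 0 0.025 0 0' 20
python3 -m jog '0.093 0 0.0028 0 0; 0.093 0 0 0 0'
python3 -c "
from h import *
plan([.5465,.007,.028],90,step=.03)
"
python3 -m jog '0.05 0 0 0 0; 0.05 0 0 0 0; 0.05 0 0 0 0; 0.05 0 0 0 0'
```

```text
time_s: 9.98
ee_pos: [0.546, 0.006, 0.1977]
eef_rot: [0.5, -0.5, -0.5, 0.5]
wrist_force: [-0.0, -0.1, -0.3]
grip_width: 0.093
time_s: 10.22
ee_pos: [0.5468, 0.0065, 0.1967]
eef_rot: [-0.5, 0.5, 0.5, -0.5]
wrist_force: [0.3, -0.3, 0.8]
grip_width: 0.0929
t 10.22 g [0.5469 0.0065 0.0297] yaw 90.07 tilt ydir [ 5.e-04 -1.e-04 -1.e+00] dw [-0.0004  0.0005 -0.0017] dyaw -0.1
0.093 0.0005 0.0017 0.0004 0.001
time_s: 10.72
ee_pos: [0.5468, 0.0072, 0.1964]
eef_rot: [-0.499, 0.5, 0.501, -0.5]
wrist_force: [-0.9, 0.4, 2.1]
grip_width: 0.0635
```

```bash
python3 -m jog '0.05 0 -0.02 0 0; 0.05 0 -0.04 0 0; 0.05 0 -0.03 0 0'
python3 -c "
from h import *
plan([.485,-.159,.12],90)
"
```

```text
time_s: 11.1
ee_pos: [0.5467, 0.0072, 0.2873]
eef_rot: [-0.499, 0.5, 0.501, -0.5]
wrist_force: [-0.3, -0.1, -0.8]
grip_width: 0.0637
t 11.1 g [0.5468 0.0072 0.1203] yaw 90.13 tilt ydir [ 6.e-04 -1.e-04 -1.e+00] dw [-0.0618 -0.1662 -0.0003] dyaw -0.1
0.064 -0.0415 0.0001 0.0156 0.001; 0.064 -0.0415 0.0001 0.0155 0.001; 0.064 -0.0415 0.0001 0.0155 0.001; 0.064 -0.0415 0.0001 0.0155 0.001
```

```bash
python3 -m jog '0.05 -0.0415 0 0.0155 0; 0.05 -0.0415 0 0.0155 0; 0.05 -0.0415 0 0.0155 0; 0.05 -0.0415 0 0.0155 0; 0.05 0 0.03 0 0'
python3 -m jog '0.05 0 0 0 0; 0.05 0 0 0 0'
python3 -c "
from h import *
plan([.485,-.159,.0395],90)
p,im=snap('wrist','w8')
"
```

```text
time_s: 11.72
ee_pos: [0.4854, -0.162, 0.2583]
eef_rot: [-0.498, 0.502, 0.5, -0.499]
wrist_force: [0.5, 0.4, -0.3]
grip_width: 0.0634
time_s: 11.98
ee_pos: [0.4852, -0.1586, 0.2565]
eef_rot: [-0.499, 0.499, 0.501, -0.501]
wrist_force: [0.1, -0.0, -0.1]
grip_width: 0.0632
t 11.97 g [ 0.4852 -0.1586  0.0895] yaw 90.16 tilt ydir [-1.e-04  1.e-04 -1.e+00] dw [-0.0002 -0.0004 -0.05  ] dyaw -0.2
0.063 -0.0004 0.0500 0.0002 0.003
```

View pics/w8.png

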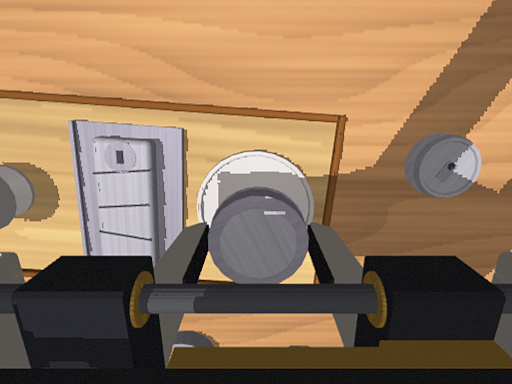

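```bash
python3 -c "
from h import *
p=camera_params('wrist')
print(onz(p,255,151,.014),onz(p,197,205,.014),onz(p,314,208,.014))
"
python3 -m jog '0.05 0 0.025 0 0; 0.05 0 0.02 0 0; 0.05 0 0.005 0 0; 0.05 0 0 0 0'
```

```text
[ 0.43827797 -0.16050995  0.014     ] [ 0.48378805 -0.2091204   0.014     ] [ 0.48608128 -0.1108321   0.014     ]
time_s: 12.52
ee_pos: [0.4856, -0.1587, 0.2068]
eef_rot: [-0.499, 0.5, 0.501, -0.501]
wrist_force: [0.0, -0.2, 0.3]
grip_width: 0.0632
```

```bash
python3 -m jog '0.05 -0.001 0 -0.001 0; 0.074 0 0 0 0; 0.074 0 0 0 0; 0.074 0 -0.01 0 0; 0.074 0 -0.03 0 0'
python3 -m jog '0.085 0 -0.05 0 0; 0.085 0 0 0 0'
python3 -c "
from h import *
plan([.4495,-.008,.12],90)
p,im=snap('wrist','w9')
"
```

```text
time_s: 13.15
ee_pos: [0.4851, -0.1596, 0.2453]
eef_rot: [0.501, -0.498, -0.5, 0.501]
wrist_force: [-0.3, 0.1, -0.3]
grip_width: 0.0738
time_s: 13.4
ee_pos: [0.4878, -0.1608, 0.3016]
eef_rot: [-0.496, 0.502, 0.502, -0.499]
wrist_force: [0.4, -0.1, 0.1]
grip_width: 0.084
t 13.4 g [ 0.4892 -0.1614  0.1346] yaw 90.13 tilt ydir [ 0.0084 -0.0038 -1.    ] dw [-0.0397  0.1534 -0.0146] dyaw -0.1
0.084 0.0384 0.0037 0.0098 0.001; 0.084 0.0384 0.0037 0.0099 0.001; 0.084 0.0384 0.0037 0.0099 0.001; 0.084 0.0384 0.0037 0.0099 0.001
```

View pics/w9.png

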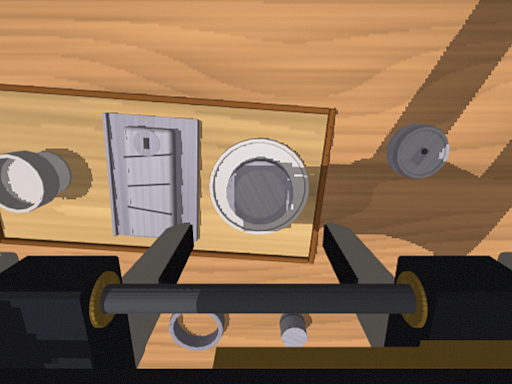

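```bash
python3 -m jog '0.093 0.0385 0 0.01 0; 0.093 0.0385 0 0.01 0; 0.093 0.0385 0 0.01 0; 0.093 0.0375 0 0.0085 0; 0.093 0 0.03 0 0' 20
python3 -m jog '0.093 0 0 0 0; 0.093 0 0 0 0'
python3 -c "
from h import *
plan([.4498,-.0085,.029],90,step=.03)
p,im=snap('wrist','w10')
"
```

```text
time_s: 14.08
ee_pos: [0.4473, -0.0051, 0.2667]
eef_rot: [-0.498, 0.499, 0.502, -0.5]
wrist_force: [0.0, -0.9, -0.1]
grip_width: 0.0929
time_s: 14.32
ee_pos: [0.4471, -0.0073, 0.266]
eef_rot: [0.5, -0.499, -0.5, 0.501]
wrist_force: [-0.0, -1.1, -0.4]
grip_width: 0.0929
t 14.32 g [ 0.4469 -0.0073  0.099 ] yaw 90.1 tilt ydir [-0.001  0.    -1.   ] dw [ 0.0029 -0.0012 -0.07  ] dyaw -0.1
0.093 -0.0004 0.0233 -0.0009 0.001; 0.093 -0.0004 0.0233 -0.0009 0.001; 0.093 -0.0004 0.0233 -0.0009 0.001
```

View pics/w10.png

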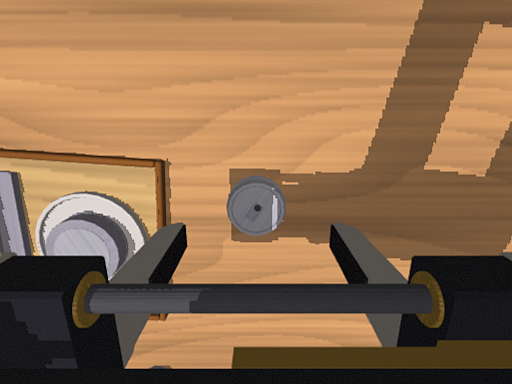

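```bash
python3 -c "
from h import *
p=camera_params('wrist')
P=onz(p,256,207,.022);print(P)
plan([P[0],P[1],.029],90,step=.03)
"
```

```text
[ 0.4477074  -0.00842441  0.022     ]
t 14.38 g [ 0.4475 -0.0075  0.0995] yaw 90.09 tilt ydir [ 3.e-04 -1.e-04 -1.e+00] dw [ 0.0002 -0.001  -0.0705] dyaw -0.1
0.093 -0.0003 0.0235 -0.0001 0.000; 0.093 -0.0003 0.0235 -0.0001 0.000; 0.093 -0.0003 0.0235 -0.0001 0.000
```

```bash
python3 -m jog '0.093 -0.001 0.025 -0.0005 0; 0.093 0 0.03 0 0; 0.093 0 0.0155 0 0; 0.093 0 0 0 0; 0.03 0 0 0 0' 15
python3 -m jog '0.03 0 0 0 0; 0.03 0 0 0 0; 0.03 0 0 0 0; 0.03 0 0 0 0'
python3 -c "
from h import *
plan([.487,-.16,.12],90,step=.03)
"
python3 -m jog '0.03 0 -0.03 0 0; 0.03 0 -0.04 0 0; 0.03 0 -0.02 0 0; 0.03 0 0 0 0'
python3 -c "
from h import *
plan([.487,-.16,.12],90,step=.05)
"
```

```text
time_s: 15.0
ee_pos: [0.4484, -0.0082, 0.1966]
eef_rot: [-0.499, 0.5, 0.501, -0.5]
wrist_force: [-0.1, -0.1, 0.2]
grip_width: 0.0874
time_s: 15.5
ee_pos: [0.4478, -0.008, 0.1957]
eef_rot: [-0.499, 0.5, 0.501, -0.501]
wrist_force: [0.0, -0.1, 1.3]
grip_width: 0.0516
t 15.5 g [ 0.4478 -0.008   0.0287] yaw 90.13 tilt ydir [ 3.e-04 -1.e-04 -1.e+00] dw [ 0.0392 -0.152   0.0913] dyaw -0.1
0.052 -0.0217 -0.0130 -0.0055 0.000; 0.052 -0.0217 -0.0130 -0.0056 0.000; 0.052 -0.0217 -0.0130 -0.0056 0.000; 0.052 -0.0217 -0.0130 -0.0056 0.000; 0.052 -0.0217 -0.0130 -0.0056 0.000
0.052 -0.0217 -0.0130 -0.0056 0.000; 0.052 -0.0217 -0.0130 -0.0056 0.000
time_s: 16.0
ee_pos: [0.4485, -0.0081, 0.2872]
eef_rot: [-0.498, 0.501, 0.501, -0.5]
wrist_force: [-0.3, 0.0, 0.3]
grip_width: 0.0513
t 16.0 g [ 0.4491 -0.0082  0.1202] yaw 90.13 tilt ydir [ 3.9e-03 -5.0e-04 -1.0e+00] dw [ 0.0379 -0.1518 -0.0002] dyaw -0.1
0.051 -0.0380 0.0000 -0.0094 0.001; 0.051 -0.0380 0.0000 -0.0094 0.001; 0.051 -0.0380 0.0000 -0.0094 0.001; 0.051 -0.0380 0.0000 -0.0094 0.001
```

```bash
python3 -m jog '0.03 -0.038 0 -0.0094 0; 0.03 -0.038 0 -0.0094 0; 0.03 -0.038 0 -0.0094 0; 0.03 -0.038 0 -0.0094 0; 0.03 0 0.02 0 0'
python3 -m jog '0.03 0 0 0 0; 0.03 0 0 0 0'
python3 -c "
from h import *
plan([.486,-.16,.0575],90)
p,im=snap('wrist','w11')
"
```

```text
time_s: 16.62
ee_pos: [0.4862, -0.1625, 0.2652]
eef_rot: [-0.499, 0.501, 0.5, -0.5]
wrist_force: [-0.8, 0.8, -1.3]
grip_width: 0.0516
time_s: 16.88
ee_pos: [0.4853, -0.1595, 0.2648]
eef_rot: [0.5, -0.499, -0.5, 0.501]
wrist_force: [-0.3, -0.8, 1.0]
grip_width: 0.0518
t 16.88 g [ 0.485  -0.1594  0.0978] yaw 90.15 tilt ydir [-1.5e-03  7.0e-04 -1.0e+00] dw [ 0.001  -0.0006 -0.0403] dyaw -0.2
0.052 -0.0006 0.0403 -0.0010 0.003
```

View pics/w11.png

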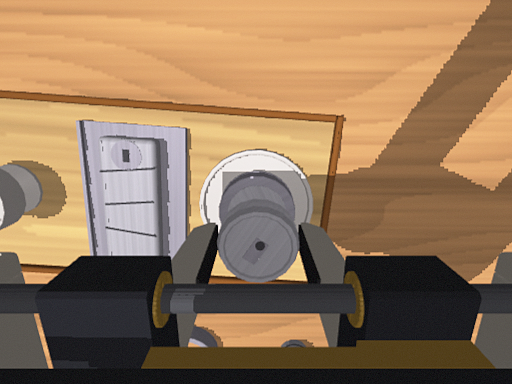

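```bash
python3 -c "
from h import *
p=camera_params('wrist')
print(onz(p,258,170,.028)+[.032,0,0],onz(p,218,205,.028),onz(p,296,205,.028)); s,M,g,y=pose(); print(g, M.T@(onz(p,258,282,g[2]-.007)-g),M.T@(onz(p,258,208,g[2]-.007)-g))
"
python3 -m jog '0.03 -0.0005 0.025 -0.001 0; 0.03 0 0.012 0 0; 0.03 0 0.003 0 0; 0.03 0 0 0 0; 0.03 0 0 0 0'
```

```text
[ 0.4841893  -0.15884853  0.028     ] [ 0.48150286 -0.19145434  0.028     ] [ 0.48128416 -0.12766474  0.028     ]
[ 0.48548984 -0.15946319  0.09838503] [ 0.00070813  0.00699079 -0.02501662] [0.00066959 0.00700928 0.02449727]
time_s: 17.55
ee_pos: [0.487, -0.1606, 0.2263]
eef_rot: [-0.499, 0.5, 0.501, -0.5]
wrist_force: [-0.2, 0.5, -0.7]
grip_width: 0.0513
```

```bash
python3 -m jog '0.03 0.0005 0.0022 0.0015 0; 0.03 0 0 0 0; 0.062 0 0 0 0; 0.062 0 0 0 0; 0.062 0 -0.01 0 0'
python3 -m jog '0.062 0 -0.04 0 0; 0.07 0 -0.05 0 0; 0.07 0 0 0.02 0; 0.07 0 0 0 0'
python3 -c "
from h import *
p,im=snap('wrist','w12')
plan([.6,-.12,.15],90,step=.05)
"
```

```text
time_s: 18.18
ee_pos: [0.4846, -0.1597, 0.2326]
eef_rot: [0.5, -0.499, -0.5, 0.501]
wrist_force: [0.2, 0.8, 0.3]
grip_width: 0.062
time_s: 18.68
ee_pos: [0.4648, -0.16, 0.3244]
eef_rot: [-0.499, 0.5, 0.501, -0.5]
wrist_force: [0.0, -0.5, -0.8]
grip_width: 0.0699
t 18.73 g [ 0.4651 -0.16    0.1567] yaw 90.1 tilt ydir [ 7.e-04 -2.e-04 -1.e+00] dw [ 0.1349  0.04   -0.0067] dyaw -0.1
0.070 0.0133 0.0022 -0.0450 0.001; 0.070 0.0133 0.0022 -0.0450 0.001; 0.070 0.0133 0.0022 -0.0450 0.001
```

View pics/w12.png

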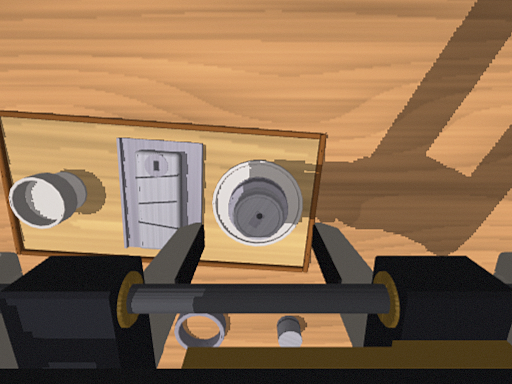

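```bash
python3 -c "
from h import *
s=state();print(np.round(s['qpos'],3))
p=camera_params('side')
for q in [(335,167),(279,123),(380,127)]: print(onz(p,*q,0))
p=camera_params('scene')
for q in [(228,224),(312,226),(216,280)]: print(onz(p,*q,.08))
plan([.657,-.155,.15],0,step=.05)
plan([.657,-.155,.15],179.9,step=.05)
"
```

```text
[-0.436 -0.112  1.882  0.     1.371 -2.008]
[ 0.79821949 -0.04255472  0.        ]
[0.80255968 0.19938029 0.        ]
[ 1.02882527 -0.00296708  0.        ]
[ 0.76722358 -0.05178446  0.08      ]
[0.75367191 0.1693682  0.08      ]
[ 0.97346003 -0.04691798  0.08      ]
t 18.73 g [ 0.4651 -0.16    0.1567] yaw 90.1 tilt ydir [ 7.e-04 -2.e-04 -1.e+00] dw [ 0.1919  0.005  -0.0067] dyaw 89.9
0.070 0.0005 0.0007 -0.0192 -0.157; 0.070 -0.0025 0.0007 -0.0190 -0.157; 0.070 -0.0055 0.0007 -0.0184 -0.157; 0.070 -0.0083 0.0007 -0.0173 -0.157; 0.070 -0.0109 0.0007 -0.0158 -0.157
0.070 -0.0132 0.0007 -0.0139 -0.157; 0.070 -0.0152 0.0007 -0.0117 -0.157; 0.070 -0.0169 0.0007 -0.0092 -0.157; 0.070 -0.0181 0.0007 -0.0064 -0.157; 0.070 -0.0189 0.0007 -0.0035 -0.157
t 18.73 g [ 0.4651 -0.16    0.1567] yaw 90.1 tilt ydir [ 7.e-04 -2.e-04 -1.e+00] dw [ 0.1919  0.005  -0.0067] dyaw 89.8
0.070 0.0005 0.0007 -0.0192 -0.157; 0.070 -0.0025 0.0007 -0.0190 -0.157; 0.070 -0.0055 0.0007 -0.0184 -0.157; 0.070 -0.0083 0.0007 -0.0173 -0.157; 0.070 -0.0109 0.0007 -0.0158 -0.157
0.070 -0.0132 0.0007 -0.0139 -0.157; 0.070 -0.0152 0.0007 -0.0117 -0.157; 0.070 -0.0169 0.0007 -0.0092 -0.157; 0.070 -0.0181 0.0007 -0.0064 -0.157; 0.070 -0.0189 0.0007 -0.0035 -0.157
```

```bash
python3 -c "
from h import *
plan([.657,-.155,.15],0.5,step=.05)
"
```

```text
t 18.73 g [ 0.4651 -0.16    0.1567] yaw 90.1 tilt ydir [ 7.e-04 -2.e-04 -1.e+00] dw [ 0.1919  0.005  -0.0067] dyaw -89.6
0.070 0.0005 0.0007 -0.0192 0.156; 0.070 0.0035 0.0007 -0.0189 0.156; 0.070 0.0064 0.0007 -0.0181 0.156; 0.070 0.0091 0.0007 -0.0169 0.156; 0.070 0.0116 0.0007 -0.0153 0.156
0.070 0.0139 0.0007 -0.0133 0.156; 0.070 0.0158 0.0007 -0.0110 0.156; 0.070 0.0173 0.0007 -0.0084 0.156; 0.070 0.0184 0.0007 -0.0056 0.156; 0.070 0.0190 0.0007 -0.0027 0.156
```

```bash
python3 -m jog '0.07 0.0005 0 -0.019 0.157; 0.07 0.0035 0 -0.019 0.157; 0.07 0.0065 0 -0.018 0.157; 0.07 0.009 0 -0.017 0.157; 0.07 0.0115 0 -0.0155 0.157'
python3 -m jog '0.07 0.014 0 -0.0135 0.157; 0.07 0.016 0 -0.011 0.157; 0.07 0.0175 0 -0.0085 0.157; 0.07 0.0185 0 -0.0055 0.157; 0.07 0.019 0 -0.003 0.157'
python3 -m jog '0.07 0 0 0 0; 0.07 0 0 0 0; 0.07 0 0 0 0'
python3 -c "
from h import *
plan([.657,-.155,.15],0.0,step=.05)
p,im=snap('wrist','w13')
"
```

```text
time_s: 19.35
ee_pos: [0.5619, -0.1574, 0.3221]
eef_rot: [0.654, -0.653, -0.269, 0.27]
wrist_force: [-0.2, 0.0, 0.4]
grip_width: 0.0699
time_s: 19.98
ee_pos: [0.6588, -0.1554, 0.3218]
eef_rot: [0.707, -0.707, 0.001, -0.0]
wrist_force: [0.3, -0.6, 0.4]
grip_width: 0.0697
time_s: 20.35
ee_pos: [0.6574, -0.1557, 0.3229]
eef_rot: [0.707, -0.707, -0.001, 0.002]
wrist_force: [-0.2, -0.0, 0.2]
grip_width: 0.0698
t 20.35 g [ 0.6573 -0.1556  0.1559] yaw 0.27 tilt ydir [-7.e-04  2.e-04 -1.e+00] dw [-0.0003  0.0006 -0.0059] dyaw -0.3
0.070 -0.0003 0.0059 0.0006 0.005
```

View pics/w13.png

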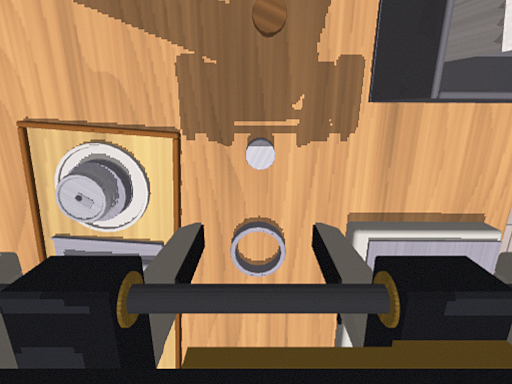

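```bash
python3 -c "
from h import *
p=camera_params('wrist')
im=cv2.imread('pics/w13.png');crop(im,230,125,290,180,'w13a',10)
P=onz(p,260.5,154,.028);print(P)
plan([P[0],P[1],.037],0.0,step=.03)
print(onz(p,364,240,.05),onz(p,500,235,.05),'ring',onz(p,258,249,.018))
"
```

```text
w13a scale 10
[ 0.65890792 -0.1193116   0.028     ]
t 20.4 g [ 0.6574 -0.1557  0.1562] yaw 0.24 tilt ydir [-3.e-04  0.e+00 -1.e+00] dw [ 0.0015  0.0364 -0.1192] dyaw -0.2
0.070 0.0003 0.0238 0.0073 0.001; 0.070 0.0003 0.0238 0.0073 0.001; 0.070 0.0003 0.0238 0.0073 0.001; 0.070 0.0003 0.0238 0.0073 0.001; 0.070 0.0003 0.0238 0.0073 0.001
[ 0.76180772 -0.20081826  0.05      ] [ 0.89510859 -0.19475939  0.05      ] ring [ 0.65700143 -0.22837601  0.018     ]
```

View pics/w13a.png

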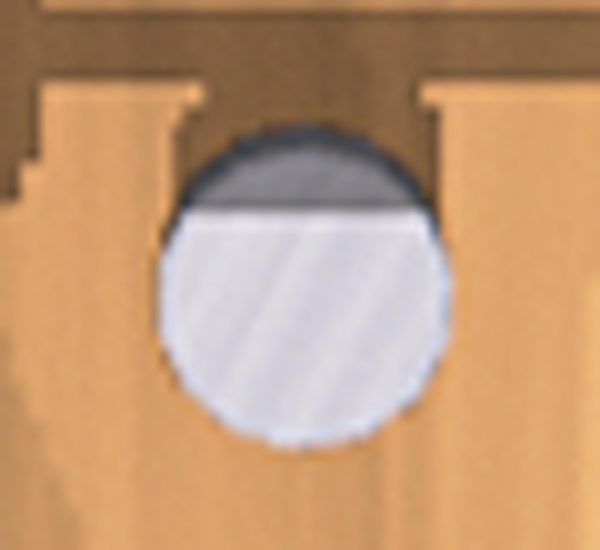

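```bash
python3 -m jog '0.07 0.0015 0.02 0.0184 0; 0.07 0 0.02 0.018 0; 0.07 0 0.03 0 0; 0.07 0 0.03 0 0; 0.07 0 0.0193 0 0' 15
python3 -m jog '0.07 0 0 0 0; 0.07 0 0 0 0'
python3 -c "
from h import *
plan([.659,-.1193,.037],0,step=.03)
"
```

```text
time_s: 21.02
ee_pos: [0.658, -0.1175, 0.2002]
eef_rot: [0.708, -0.707, -0.0, 0.003]
wrist_force: [-0.3, 0.4, 0.0]
grip_width: 0.0703
time_s: 21.28
ee_pos: [0.6598, -0.1191, 0.2049]
eef_rot: [-0.707, 0.707, 0.002, -0.001]
wrist_force: [0.3, 0.2, -0.7]
grip_width: 0.0697
t 21.27 g [ 0.66   -0.1192  0.0379] yaw 0.18 tilt ydir [ 1.3e-03 -3.0e-04 -1.0e+00] dw [-0.001  -0.0001 -0.0009] dyaw -0.2
0.070 -0.0010 0.0009 -0.0001 0.003
```

```bash
python3 -m jog '0.02 -0.0005 0.0005 0 0; 0.02 0 0 0 0; 0.02 0 0 0 0; 0.02 0 0 0 0; 0.02 0 0 0 0'
python3 -c "
from h import *
plan([.472,-.371,.12],0)
"
python3 -m jog '0.02 0 -0.02 0 0; 0.02 0 -0.04 0 0; 0.02 0 -0.05 0 0; 0.02 0 0 0 0'
python3 -c "
from h import *
plan([.472,-.371,.12],0)
snap('wrist','w14')
"
```

```text
time_s: 21.9
ee_pos: [0.6588, -0.1193, 0.2035]
eef_rot: [-0.707, 0.707, 0.001, -0.001]
wrist_force: [-0.3, -0.5, 1.1]
grip_width: 0.0294
t 21.9 g [ 0.6589 -0.1193  0.0365] yaw 0.17 tilt ydir [ 1.e-04 -1.e-04 -1.e+00] dw [-0.1869 -0.2517  0.0835] dyaw -0.2
0.029 -0.0268 -0.0119 -0.0359 0.000; 0.029 -0.0268 -0.0119 -0.0359 0.000; 0.029 -0.0268 -0.0119 -0.0359 0.000; 0.029 -0.0268 -0.0119 -0.0359 0.000; 0.029 -0.0267 -0.0119 -0.0359 0.000
0.029 -0.0267 -0.0119 -0.0359 0.000; 0.029 -0.0267 -0.0119 -0.0359 0.000
time_s: 22.4
ee_pos: [0.6608, -0.1197, 0.3217]
eef_rot: [-0.706, 0.708, 0.005, 0.003]
wrist_force: [0.2, 0.3, 1.1]
grip_width: 0.0295
t 22.4 g [ 0.6627 -0.1202  0.1547] yaw 0.18 tilt ydir [ 0.0112 -0.0029 -0.9999] dw [-0.1907 -0.2508 -0.0347] dyaw -0.2
0.029 -0.0273 0.0050 -0.0357 0.000; 0.029 -0.0273 0.0050 -0.0358 0.000; 0.029 -0.0273 0.0050 -0.0358 0.000; 0.029 -0.0273 0.0050 -0.0358 0.000; 0.029 -0.0273 0.0050 -0.0358 0.000
0.029 -0.0273 0.0050 -0.0358 0.000; 0.029 -0.0273 0.0050 -0.0358 0.000
```

View pics/w14.png

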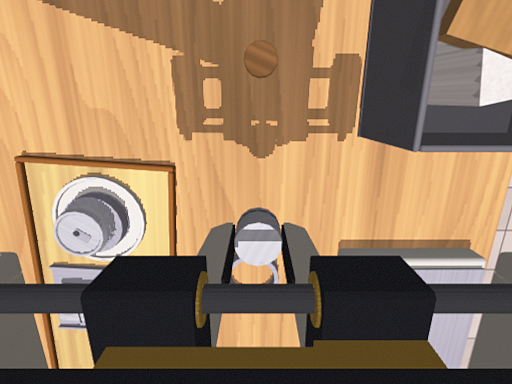

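```bash
python3 -m jog '0.02 -0.027 0.005 -0.036 0; 0.02 -0.027 0.005 -0.036 0; 0.02 -0.027 0.005 -0.036 0; 0.02 -0.027 0.005 -0.036 0; 0.02 -0.027 0.005 -0.036 0'
python3 -m jog '0.02 -0.027 0.003 -0.036 0; 0.02 -0.027 0 -0.036 0; 0.02 0 0 0 0; 0.02 0 0 0 0; 0.02 0 0 0 0'
python3 -c "
from h import *
plan([.472,-.371,.12],0)
snap('wrist','w15')
"
```

```text
time_s: 23.08
ee_pos: [0.5229, -0.3004, 0.2875]
eef_rot: [0.707, -0.707, -0.001, 0.002]
wrist_force: [-0.5, -0.1, 0.2]
grip_width: 0.0296
time_s: 23.7
ee_pos: [0.4712, -0.3708, 0.2852]
eef_rot: [0.707, -0.707, -0.001, 0.002]
wrist_force: [0.6, -0.3, -0.9]
grip_width: 0.0293
t 23.7 g [ 0.4711 -0.3707  0.1182] yaw 0.25 tilt ydir [-2.e-04  6.e-04 -1.e+00] dw [ 0.0009 -0.0003  0.0018] dyaw -0.2
0.029 0.0008 -0.0018 -0.0003 0.004
```

View pics/w15.png

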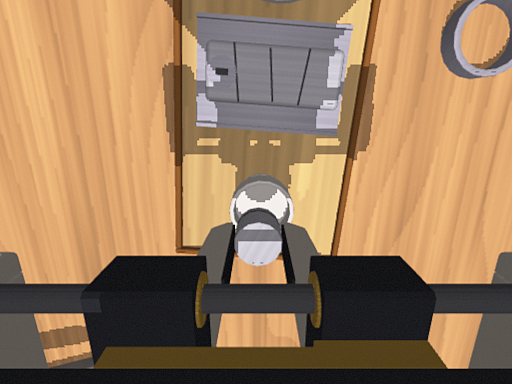

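```bash
python3 -c "
from h import *
im=cv2.imread('pics/w15.png');crop(im,220,165,300,275,'w15a',5.4)
"
```

```text
w15a scale 5.4
```

View pics/w15a.png

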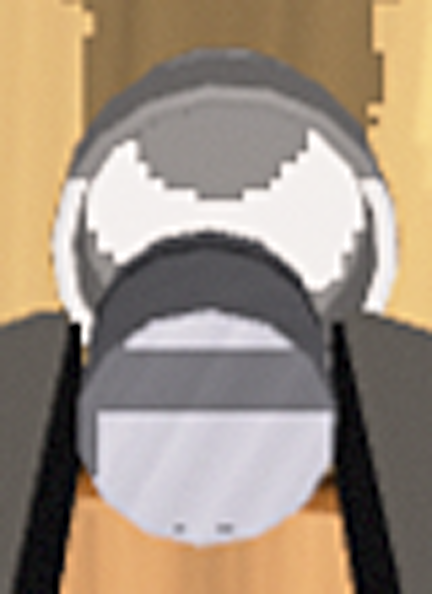

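```bash
python3 -c "
from h import *
p=camera_params('wrist');s,M,g,y=pose()
f=lambda x,y,z:onz(p,220+(x+.5)/5.4-.5,165+(y+.5)/5.4-.5,z)
a,b,t=f(52,245,.051),f(398,245,.051),f(225,83,.051)
print('rim',a,b,t-[0,.0265,0],(a+b)/2)
z=g[2]-.0365+.028
a,b,t=f(78,430,z),f(336,430,z),f(208,545,z); t2=f(208,310,z)
print('cap',a,b,t,t2,(a+b)/2,'g',g)
"
```

```text
rim [ 0.44711023 -0.37034445  0.051     ] [ 0.49902455 -0.37007913  0.051     ] [ 0.47285041 -0.37165848  0.051     ] [ 0.47306739 -0.37021179  0.051     ]
cap [ 0.45578369 -0.37072393  0.10977611] [ 0.4848923  -0.37057564  0.10977611] [ 0.47053085 -0.38533294  0.10977611] [ 0.47037095 -0.35605436  0.10977611] [ 0.47033799 -0.37064979  0.10977611] g [ 0.4712306  -0.37072862  0.11827611]
```

```bash
python3 -m jog '0.02 0.0025 0.015 0 0; 0.02 0 0.015 0 0; 0.02 0 0.01 0 0; 0.02 0 0.004 0 0; 0.02 0 0 0 0'
python3 -m jog '0.02 0 0 0 0'
python3 -c "
from h import *
plan([.473,-.371,.0715],0)
snap('wrist','w16');p,im=snap('side','s16');crop(im,280,255,400,345,'s16a')
"
```

```text
time_s: 24.38
ee_pos: [0.4729, -0.3718, 0.241]
eef_rot: [0.707, -0.707, -0.001, 0.001]
wrist_force: [-0.3, -0.7, -0.0]
grip_width: 0.0296
time_s: 24.5
ee_pos: [0.4732, -0.3721, 0.242]
eef_rot: [-0.707, 0.707, 0.001, -0.001]
wrist_force: [0.1, 0.3, 0.1]
grip_width: 0.0294
t 24.5 g [ 0.4733 -0.3722  0.075 ] yaw 0.16 tilt ydir [ 7.e-04 -6.e-04 -1.e+00] dw [-0.0003  0.0012 -0.0035] dyaw -0.2
0.029 -0.0003 0.0035 0.0012 0.003
s16a scale 6.667
```

View pics/w16.png

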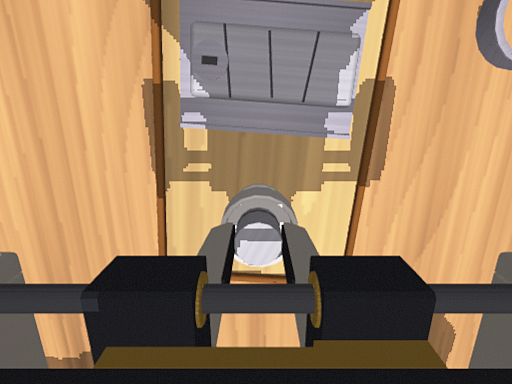

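View pics/s16a.png

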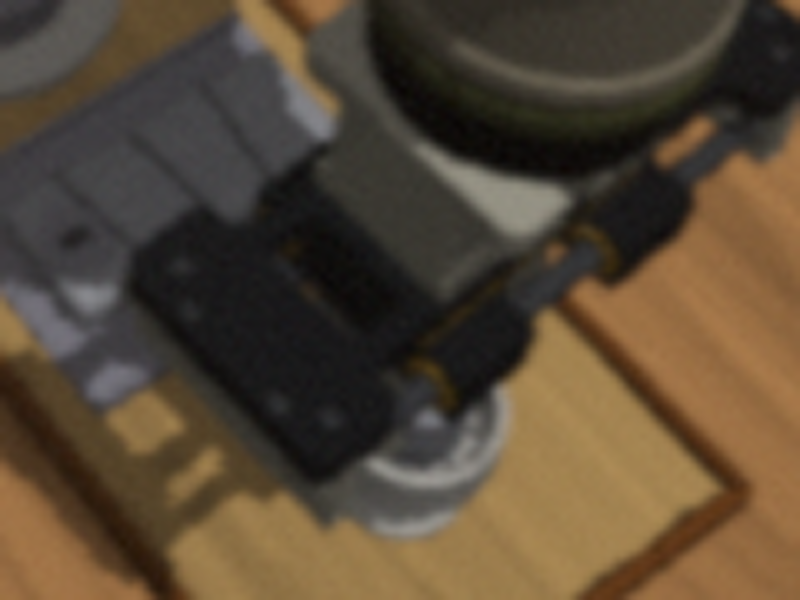

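```bash
python3 -m jog '0.02 0 0.0025 0.001 0; 0.02 0 0 0 0; 0.045 0 0 0 0; 0.045 0 0 0 0; 0.045 0 -0.01 0 0'
python3 -m jog '0.045 0 -0.04 0 0; 0.06 0 -0.05 0 0; 0.06 0 -0.05 -0.03 0; 0.06 0 0 -0.03 0; 0.06 0 0 0 0'
python3 -c "
from h import *
snap('wrist','w17');p,im=snap('side','s17');crop(im,220,180,400,345,'s17a')
print(pose()[2],state()['qpos'])
"
```

```text
time_s: 25.22
ee_pos: [0.4727, -0.3705, 0.2484]
eef_rot: [0.708, -0.707, -0.001, 0.002]
wrist_force: [0.7, 0.2, 0.1]
grip_width: 0.0446
time_s: 25.85
ee_pos: [0.4728, -0.4325, 0.3905]
eef_rot: [-0.706, 0.708, 0.001, 0.0]
wrist_force: [0.3, 0.8, -1.0]
grip_width: 0.0599
s17a scale 3.636
[ 0.47299294 -0.43041254  0.22167562] [-8.18633533e-01  2.44558720e-01  1.38899292e+00  3.33380315e-04
  1.50906265e+00 -8.21129407e-01]
```

View pics/w17.png

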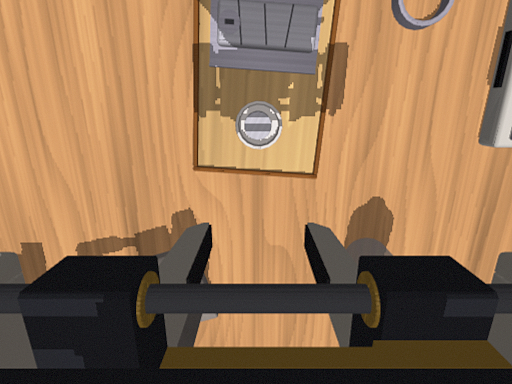

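View pics/s17a.png

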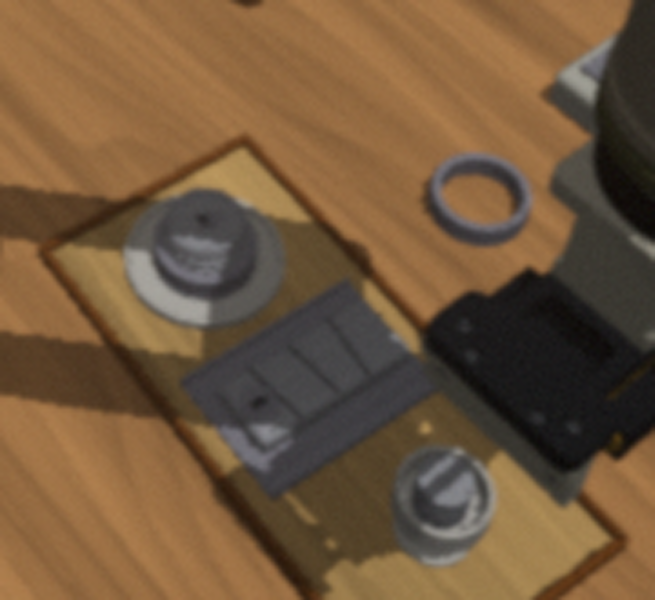

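```bash
python3 -m jog '0.06 0 -0.03 0.05 0; 0.06 0 -0.02 0.05 0; 0.06 0 0 0.04 0; 0.06 0 0 0 0; 0.06 0 0 0 0'
python3 -c "
from h import *
p,im=snap('wrist','w18');crop(im,130,20,390,215,'w18a')
import json;json.dump({k:np.array(v).tolist() for k,v in p.items()},open('p18.json','w'))
"
```

```text
time_s: 26.58
ee_pos: [0.4728, -0.2904, 0.4385]
eef_rot: [0.707, -0.707, -0.001, 0.002]
wrist_force: [0.5, 0.2, 0.5]
grip_width: 0.0599
w18a scale 3.077
```

View pics/w18.png

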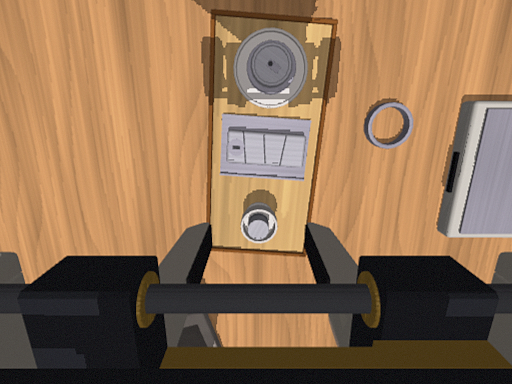

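View pics/w18a.png

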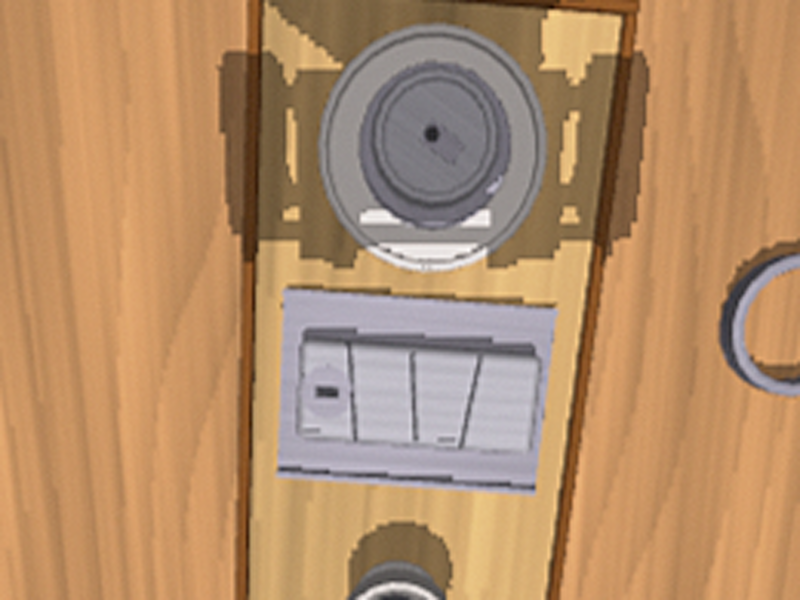

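```bash
python3 -c "
from h import *
import json
p={k:np.array(v) for k,v in json.load(open('p18.json')).items()}
f=lambda x,y,z:onz(p,130+(x+.5)/3.077-.5,20+(y+.5)/3.077-.5,z)[:2]
T=np.array([f(*q,.013) for q in [(284,288),(556,306),(536,493),(278,477)]]);C=np.array([f(*q,.025) for q in [(302,342),(540,357),(531,452),(298,434)]])
ang=lambda P:np.degrees(np.arctan2(*((P[1]-P[0]+P[2]-P[3])[::-1])))
print('tray',T.mean(0),ang(T),'can',C.mean(0),ang(C),C.mean(0)-T.mean(0))
print('dish',f(432,147.5,.014),'lid',f(436,143,.028),'puck',f(438,130,.050))
print('cup',onz(p,259,224,.051),'cap',onz(p,258.5,228,.063))
im=cv2.imread('pics/w18.png');crop(im,230,195,290,250,'w18b',8)
"
```

```text
tray [ 0.48051583 -0.26538341] -3.3848333670137265 can [ 0.48223924 -0.26514914] -3.7439772270073943 [0.00172341 0.00023427]
dish [ 0.48725158 -0.15904006] lid [ 0.48833683 -0.15910347] puck [ 0.48807488 -0.15733879]
cup [ 0.47362737 -0.36792114  0.051     ] cap [ 0.47290093 -0.36871903  0.063     ]
w18b scale 8
```

View pics/w18b.png

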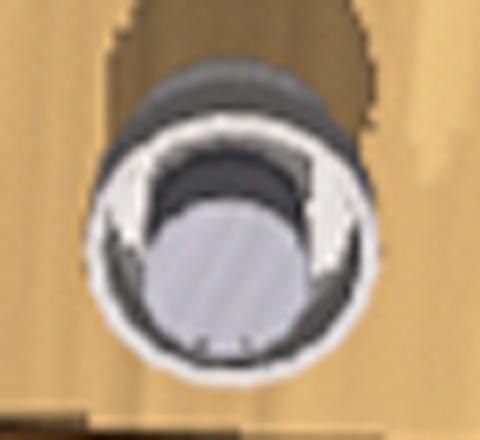

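```bash
python3 -c "
from h import *
p,im=snap('scene','c18');crop(im,110,155,390,255,'c18a')
"
```

```text
c18a scale 2.857
```

View pics/c18a.png

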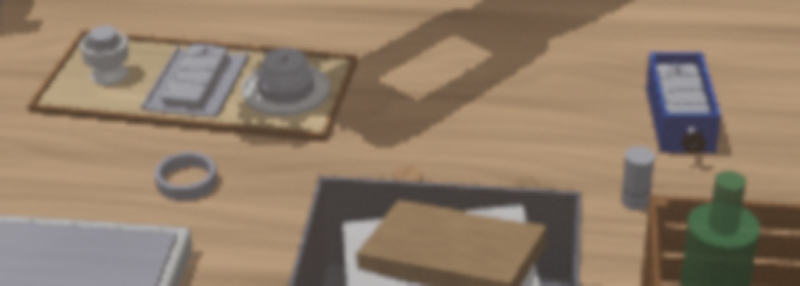

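All four parts are within a few millimetres of where they should be. The ring (187,175) and long cap (638,178) have not moved in the scene crop, and the gripper is clear of everything.

```bash
python3 -c "
from rig import *
print(sign_off(), state()['time_s'])"
```

```text
the job is handed in; nothing more can be done
the job is handed in; nothing more can be done
```

I placed all four parts in the caddy, released them and handed the job in at about 27 s of the 112 s allowed. No verdict was reported, so the figures below are from my last pictures before handing in:

| Part | Last check | Limit |
|---|---|---|
| Bottom can on tray | about 2 mm off centre, 0.4° off the tray's axis | 15 mm along, 14 mm across, 0.2 rad |
| Short cap in egg cup | upright, about 1 mm off centre | 12 mm |
| Lid in dish | about 1 mm off centre, flat | 15 mm |
| Crushed can on lid | about 2 mm off the lid's centre, tab up | 13 mm |

- **Long cap and open ring:** they look unmoved against the starting scene picture. I compared these by eye and did not measure them.
- **Gripper:** it was open and clear of everything, and the wrist forces I read stayed under about 3 N.
- **Disagreement:** at the start, the scene and side cameras gave positions about 10 mm apart. I worked from wrist-camera measurements instead, and those agreed with each other to about 2–4 mm.

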